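Get the shoehorn out from behind the bench clutter

TASK

First move the red torch, the white key bowl and the bike bell from their coasters onto the grey side mat, leaving the shoehorn in its tray. Then lift the shoehorn's handle end over the tray's front wall, draw it out endwise from under the cover and lay it flat along the blue strip, centred on it. Only then stand the torch, bowl and bell each back in the middle of the coaster it came from; keep these three upright throughout.

Things in the scene. Friction and masses are not known exactly. Their poses are not given: they have to be found in the camera images.
- shoehorn: Wooden shoehorn, 200 mm long, about 70 g, lying flat on the tray floor, mid-tray, parallel to the tray. Origin: centre of its underside; x along it from handle (-x) to blade (+x), z up. Handle x -100 to -10 mm, 26 mm wide, 16 mm thick, a black dot near its end; blade x +5 to +100 mm, 40 mm wide, 6 mm thick. Some 60 mm of blade is under the cover: handle end up first, then draw it out handle foremost.
- tray: Grey fixed tray, 232 mm (x) by 144 mm (y). Origin: centre of its underside, on the bench. Floor 8 mm thick; walls 6 mm thick all round, tops 28 mm above the bench, front wall at -x. A white cover (underside 28, top 34 mm above the bench) roofs it from x = +40 mm to the back; the rest is open. The shoehorn's handle points to -x; lifted level, its blade meets the cover before it clears the front wall.
- torch: Red stubby pocket torch standing on its head, 80 mm tall: head 40 mm diameter up to 20 mm, barrel 28 mm diameter from 30 to 78 mm. Origin: centre of its underside, z up along its axis. About 110 g. Starts on the white coaster.
- bowl: Small round white ceramic key bowl, outer diameter 62 mm from 22 mm height to the rim at 40 mm, foot 44 mm, wall 4 mm, empty. Origin: centre of its underside, z up along its axis. About 120 g. Starts on the black coaster.
- bell: Chrome bike bell, round: black base 40 mm diameter up to 10 mm, chrome dome 52 mm diameter with upright sides from 10 to 28 mm, rounding to a top button at 45 mm. A small black thumb lever 10 mm wide sticks out from the base along +x to 38 mm from the axis (4 to 8 mm high). Origin: centre of its underside, z up along its axis. About 90 g. Starts on the green coaster.
- pad_torch: White coaster of the torch, 80 mm square, 4 mm thick, fixed. Origin: centre of its underside, on the bench; x and y along its sides.
- pad_bowl: Black coaster of the bowl, 80 mm square, 4 mm thick, fixed. Origin: centre of its underside, on the bench; x and y along its sides.
- pad_bell: Round green coaster of the bell, 84 mm diameter, 4 mm thick, fixed. Origin: centre of its underside, on the bench.
- side_mat: Grey side mat, 250 mm (its x) by 120 mm (its y), 4 mm thick, fixed: the place to park the cleared things. Origin: centre of its underside, on the bench.
- strip: Blue strip, 250 mm (its x) by 70 mm (its y), 4 mm thick, fixed: the shoehorn's destination. Origin: centre of its underside, on the bench.

How it is judged:
By the outcome, as a careful person would: the job done as asked, in the order asked, and still so for the second after the job is handed in, with the robot touching nothing.
It also fails if it takes over 144 s, if anything falls off the work surface, if the arm or the gripper's body presses on something with over 40 N, if the wrist force passes 120 N, or if a joint passes its speed limit or range.

ROBOT

A 7-joint arm with a two-finger parallel gripper is mounted at the origin on the work surface. World frame = base frame: x ahead of the robot, y to its left, z up, the work surface at z = 0. Lengths are in mm, angles in rad, forces in N, time in s.
With the tool pointing down it reaches from about 425 to 925 mm from the base axis. Payload 6.8 kg.
Tool frame: the origin (TCP) lies at the very end of the fingers, on their centre line; the grasp point (between the pads) lies 19 mm behind it (tcp_to_grasp is the distance from the TCP to the grasp point, in mm); z points along the fingers, x is the direction in which the jaws open and shut, and the axes are right-handed (so a half turn about z gives the same grasp; the last joint's range is limited). The gripper opens to 88 mm and grips with 3 to 60 N. Pads are 20 mm wide; open, the fingers measure 115 mm over their backs; the gripper's body (75 mm by 178 mm) begins 61 mm behind the grasp point.
Start: joints at [1.103, 0.477, 0.022, 1.555, -0.011, 1.109, -0.083], TCP at [237.669, -631.792, 222.664] pointing down, gripper open.
Joint ranges: [-2.96, 2.96], [-0.34, 2.1], [-1.41, 1.46], [0.24, 2.44], [-1.37, 4.51], [0.17, 1.92], [-2.96, 2.96]. Speed limits (rad/s): [2.39, 2.39, 3.14, 3.14, 3.14, 3.14, 3.14].

INTERFACE

Orientations are given as a unit quaternion [w, x, y, z].
In Python, from station import * gives the robot as it stands.
- The arm moves only by the shell command python3 -m pendant 'ROWS' [FORCE]. ROWS is JSON, a list of rows, each an object with "grip": the closure, from -1 (fully open) to 1 (shut), so that 0 is half open; "linear": the shift along the tool's x, y, z in mm, a list of three; "angular": the turn, a rotation vector about the tool's x, y, z in degrees, a list of three. A call has 1 to 5 rows; each row is the pose to reach, as a shift and turn from the pose measured when the call began, along the tool's axes at that moment; what a row does not reach only later rows make up. A row lasts 1/8 s, in which the tool goes at most 62.5 mm and 10.7 degrees, less where a joint would pass 70% of its speed; a pose out of reach is approached as far as the arm can. A call with a gripper value outside its range is refused whole. The fingers move at their own pace and stop on an object; FORCE is the grip in N (left out, the last holds). Time passes only in rows, so rows that repeat a pose let the fingers close. It gives the time, the measured TCP pose, the force and the opening at its end, in the units of the state.
- observe(): the state, without advancing time (a new reading comes with each control period).
- capture(name): name is "scene" or "top" or "wrist"; returns a dict with "pixels" (480x640x3 uint8, red, green, blue), "K" (3x3 intrinsics, pixels), "world_from_camera" (4x4, takes a point from camera to world coordinates). Camera axes: x right, y down, z forward; pixel columns grow to the right and rows downward; lengths in mm; the calibration is good to about 2 mm. A picture is of the moment at which its call begins. There is no depth.
- job_done(): hands the job in, once; it reports no verdict.
The state is a dict: "time": time; "joint_pos": joint angles; "joint_velocities": joint speeds; "joint_torque": joint torques, N m; "tool_pos": TCP position; "eef_rot": TCP orientation; "contact_force": force on the tool from outside, world axes, zero at the start; "torque": the same for the moment, N m; "finger_gap": finger opening in mm.
Only numpy, scipy, OpenCV 4.12 (cv2) and the standard library are available. Lean on these libraries where they do the work, as an engineer would, in place of code of your own. Each camera call takes 0.05 s, during which the arm holds its last target. There are 200 camera calls.

## Working session

There is one attempt and no reset: what is moved stays moved. The work goes in short steps, Python scripts to look and compute and a shell command to move; the robot and the scene stay as the last step left them, time stands still between calls to the robot, and variables do not carry over. Pictures are saved under pics/ and viewed, about 12 in all and at most 16, crops included, and the job is handed in when it is done.

```bash
ls; mkdir -p pics
python3 - <<'E'
from station import *
import cv2
print(observe())
for n in ("scene","top"):
    c=capture(n); cv2.imwrite(f"pics/{n}0.png",c["pixels"][:,:,::-1]); print(n,c["K"],c["world_from_camera"])
E
```

```text
pics
{'time': 0.0, 'joint_pos': array([ 1.1028959 ,  0.47775856,  0.02236991,  1.55640536, -0.01150154,
        1.10928152, -0.08311831]), 'joint_velocities': array([-1.24470254e-03,  9.05151612e-04,  3.09730120e-05, -4.46453856e-04,
       -3.15555426e-04, -6.05212064e-05, -1.07192003e-03]), 'joint_torque': array([-8.23896676e-05, -5.82841837e+01,  1.53483387e+00, -2.72608280e+01,
       -5.42969350e-02,  1.69295253e-02,  1.63453933e-04]), 'tool_pos': array([ 237.427591  , -631.25171263,  221.7296151 ]), 'eef_rot': array([-4.32126933e-04,  8.22211726e-01, -5.69181109e-01, -7.45986270e-04]), 'contact_force': array([-0.69383206,  0.37643603,  1.0482538 ]), 'torque': array([0.04573296, 0.04515491, 0.00630391]), 'finger_gap': 87.91282238214205}
scene [[542.6858678    0.         317.69312221]
 [  0.         542.6858678  240.55757849]
 [  0.           0.           1.        ]] [[ 3.51419226e-01  6.36546998e-01 -6.86521993e-01  1.25616252e+03]
 [ 9.36064567e-01 -2.25611119e-01  2.69968051e-01 -2.76675255e+02]
 [ 1.69603574e-02 -7.37500876e-01 -6.75133175e-01  7.06605664e+02]
 [ 0.00000000e+00  0.00000000e+00  0.00000000e+00  1.00000000e+00]]
top [[577.76075594   0.         314.54104162]
 [  0.         577.76075594 245.0693946 ]
 [  0.           0.           1.        ]] [[ 2.70516870e-02 -9.97792608e-01  6.06474898e-02  5.17833066e+02]
 [-9.98734180e-01 -2.95512310e-02 -4.07033409e-02  1.15335309e+01]
 [ 4.24057006e-02 -5.94696270e-02 -9.97328993e-01  9.58498319e+02]
 [ 0.00000000e+00  0.00000000e+00  0.00000000e+00  1.00000000e+00]]
```

View pics/top0.png

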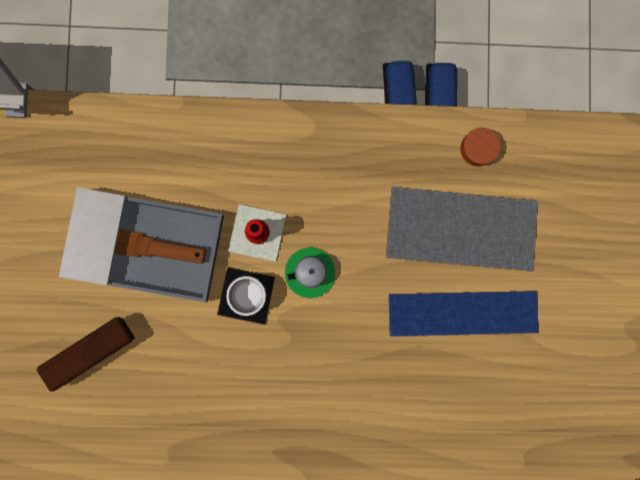

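View pics/scene0.png

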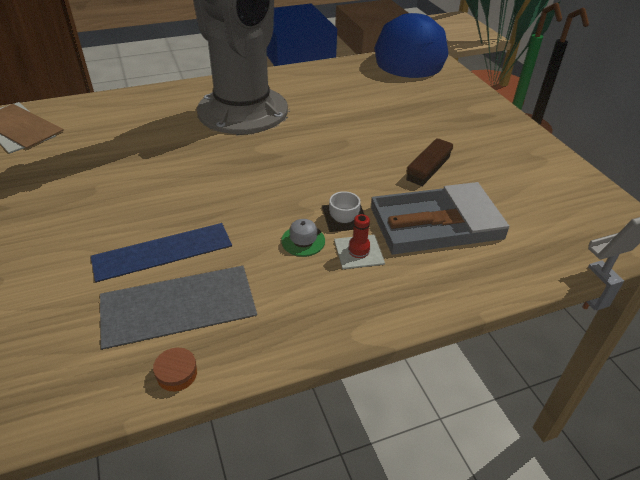

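```bash
cat > h.py <<'E'
import numpy as np, cv2
from scipy.spatial.transform import Rotation as R
def toworld(K,T,px,z):
    p=np.atleast_2d(np.array(px,float)); d=np.c_[(p-[K[0,2],K[1,2]])/[K[0,0],K[1,1]],np.ones(len(p))]@T[:3,:3].T
    return (T[:3,3]+d*((z-T[2,3])/d[:,2])[:,None])[:,:2]
def rot(q): return R.from_quat([q[1],q[2],q[3],q[0]])
def yawpose(yaw,pitch=0,axis=None):
    "tool down, tool x at world yaw (deg); mod 180 choice left to caller"
    a=np.radians(yaw); x=np.array([np.cos(a),np.sin(a),0]); z=np.array([0,0,-1.]); return R.from_matrix(np.c_[x,np.cross(z,x),z])
def delta(s,pos,Rt):
    "linear, angular(deg) from state s to target, tool axes"
    R0=rot(s["eef_rot"]); return np.round(R0.inv().apply(np.array(pos)-s["tool_pos"]),1), np.round((R0.inv()*Rt).as_rotvec(degrees=True),1)
E
python3 - <<'E'
from station import *; from h import *
c=capture("top"); K,T=c["K"],c["world_from_camera"]
im=c["pixels"]; hsv=cv2.cvtColor(im,cv2.COLOR_RGB2HSV)
W=lambda p,z: toworld(K,T,p,z)
def blob(mask,z,name,roi):
    m=np.zeros(mask.shape,np.uint8); x0,y0,x1,y1=roi; m[y0:y1,x0:x1]=mask[y0:y1,x0:x1]; 
    cs=max(cv2.findContours(m,0,cv2.CHAIN_APPROX_NONE)[0],key=cv2.contourArea)
    r=cv2.minAreaRect(W(cs[:,0,:],z).astype(np.float32)); print(name,np.round(r[0],1),np.round(r[1],1),round(r[2],1))
H,S,V=[hsv[...,i].astype(int) for i in range(3)]
blob(((S<40)&(V<150)).astype(np.uint8),4,"mat",(375,180,550,280))
blob(((H>100)&(H<130)&(S>100)).astype(np.uint8),4,"strip",(375,280,550,345))
blob(((H>50)&(H<80)&(S>120)).astype(np.uint8),4,"pad_bell",(270,240,345,305))
blob(((S<60)&(V>150)).astype(np.uint8),4,"pad_torch",(225,200,292,265))
blob((V<60).astype(np.uint8),4,"pad_bowl",(212,265,277,328))
blob(((S<60)&(V>110)).astype(np.uint8),40,"bowl",(222,272,270,320))
blob(((S<60)&(V>70)).astype(np.uint8),28,"bell",(285,250,340,300))
blob(((H<8)|(H>174)).astype(np.uint8)*((S>150)&(V>60)).astype(np.uint8),75,"torch",(235,210,275,250))
blob((((H<14))&(S>130)&(V>60)).astype(np.uint8),20,"horn",(112,222,208,270))
for n,p,z in [("traytop",[(223,213),(209,301),(60,277),(76,188)],30),("padt",[(237,205),(287,213),(278,261),(230,252)],4),("padb",[(226,268),(274,275),(267,324),(218,315)],4),("lever",[(291,276)],10)]:
    w=W(p,z); print(n,np.round(w,1).tolist(),w.mean(0).round(1))
s=cv2.resize(im[180:330,50:350],None,fx=2.6,fy=2.6,interpolation=cv2.INTER_CUBIC); cv2.imwrite("pics/crop1.png",s[:,:,::-1])
E
```

```text
mat [ 611.1 -274.4] [249.  118.1] 86.5
strip [ 470.  -278.4] [ 67.1 248.3] 2.7
pad_bell [530.4 -20.4] [81.7 81.7] 46.6
pad_torch [594.1  68.6] [79.8 80.3] 79.3
pad_bowl [490.3  83.1] [80.1 78.5] 80.1
bowl [490.4  81.2] [60.3 60.9] 46.7
bell [532.4 -19.5] [48.3 46.7] 1.5
torch [589.7  64.8] [35.3 35.1] 1.8
horn [564. 221.] [139.5  38.3] 84.1
traytop [[621.5, 122.1], [480.3, 139.1], [512.0, 373.8], [654.1, 356.2]] [567.  247.8]
padt [[638.4, 102.7], [627.8, 19.7], [547.8, 32.2], [560.3, 111.4]] [593.6  66.5]
padb [[533.9, 117.0], [524.5, 38.0], [444.1, 47.0], [456.8, 127.2]] [489.8  82.3]
lever [[523.6, 10.0]] [523.6  10. ]
```

View pics/crop1.png

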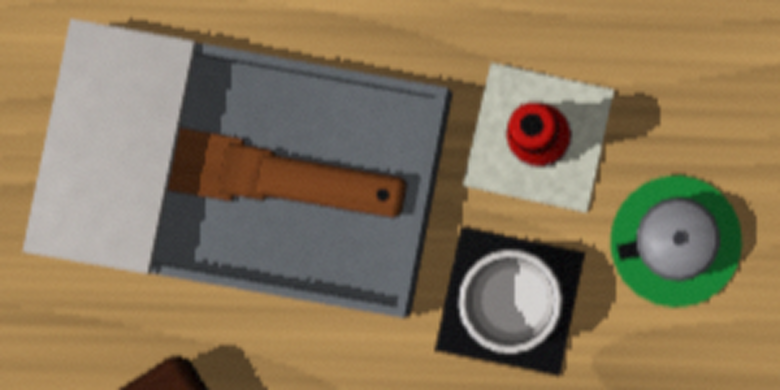

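```bash
cat > t.py <<'E'
import sys; from station import *; from h import *
# usage: t.py x y z yaw [x y z yaw ...]: deltas from now to each
s=observe(); print("t",round(s["time"],2),"pos",s["tool_pos"].round(1),"yaw",round(float(np.degrees(np.arctan2(*rot(s["eef_rot"]).as_matrix()[[1,0],0]))),1),"gap",round(float(s["finger_gap"]),1),"F",np.round(s["contact_force"],1))
a=list(map(float,sys.argv[1:]))
for i in range(0,len(a),4): print(a[i:i+4],*delta(s,a[i:i+3],yawpose(a[i+3])))
E
python3 t.py 591 66 190 -5
python3 - <<'E'
from station import *; from h import *
c=capture("top"); W=lambda p,z:toworld(c["K"],c["world_from_camera"],p,z)[0].round(1)
print("torch top",W((255,228),84),"head",W((257.3,231.2),24),"horn end",W((206.2,255.8),20),"dot",W((197.3,254.6),24),"neck",W((153,250),18), "blade",W((120,243),14))
c=capture("scene"); W=lambda p,z:toworld(c["K"],c["world_from_camera"],p,z)[0].round(1)
print("scene torch top",W((361.5,217),84),"bowl rim",W((345,200),44),"bell top",W((303,223),49),"horn dot",W((397,221),24))
E
```

```text
t 0.15 pos [ 237.5 -631.4  221.9] yaw -69.4 gap 88.0 F [ 0.3 -0.5 -0.4]
[591.0, 66.0, 190.0, -5.0] [-528.2 -576.4   32.5] [ -0.    0.1 -64.4]
torch top [594.2  66.7] head [594.4  66.6] horn end [552.4 147.7] dot [553.7 161.4] neck [559.3 233.5] blade [569.3 287.7]
scene torch top [590.8  68. ] bowl rim [489.5  80.7] bell top [533.1 -22.5] horn dot [560.8 161.7]
```

```bash
M='{"grip":-1,"linear":[-176,-192,11],"angular":[0,0,0]}'
python3 -m pendant '[{"grip":-1,"linear":[-176,-192,11],"angular":[0,0,0]},{"grip":-1,"linear":[-176,-192,11],"angular":[0,0,0]},{"grip":-1,"linear":[-176,-192,11],"angular":[0,0,0]},{"grip":-1,"linear":[-176,-192,11],"angular":[0,0,0]},{"grip":-1,"linear":[-176,-192,11],"angular":[0,0,0]}]' 20
python3 -m pendant '[{"grip":-1,"linear":[-176,-192,11],"angular":[0,0,0]},{"grip":-1,"linear":[-176,-192,11],"angular":[0,0,0]},{"grip":-1,"linear":[-176,-192,11],"angular":[0,0,0]},{"grip":-1,"linear":[-176,-192,11],"angular":[0,0,0]},{"grip":-1,"linear":[-176,-192,11],"angular":[0,0,0]}]'
python3 -m pendant '[{"grip":-1,"linear":[-176,-192,11],"angular":[0,0,-32]},{"grip":-1,"linear":[-176,-192,11],"angular":[0,0,-32]},{"grip":-1,"linear":[-176,-192,11],"angular":[0,0,-32]},{"grip":-1,"linear":[-176,-192,11],"angular":[0,0,-32]},{"grip":-1,"linear":[-176,-192,11],"angular":[0,0,-32]}]'
python3 t.py 593.5 67 190 -5
```

```text
time: 0.88
tool_pos: [357.8, -394.8, 211.3]
eef_rot: [-0.001, 0.824, -0.566, -0.001]
contact_force: [0.2, -1.1, 0.2]
finger_gap: 88.1
time: 1.5
tool_pos: [475.6, -158.3, 201.1]
eef_rot: [-0.002, 0.826, -0.564, -0.0]
contact_force: [-0.5, -0.2, 0.1]
finger_gap: 87.9
time: 2.12
tool_pos: [591.6, 78.5, 190.6]
eef_rot: [-0.003, 0.95, -0.313, -0.0]
contact_force: [0.6, -0.3, -0.8]
finger_gap: 87.9
t 2.12 pos [591.6  78.5 190.6] yaw -36.5 gap 87.9 F [ 0.6 -0.3 -0.8]
[593.5, 67.0, 190.0, -5.0] [8.3 8.2 0.6] [ -0.3   0.  -31.5]
```

Works well. Rotate/centre, then a close wrist look.

```bash
python3 -m pendant '[{"grip":-1,"linear":[8.3,8.2,0],"angular":[0,0,-31.5]},{"grip":-1,"linear":[8.3,8.2,0],"angular":[0,0,-31.5]},{"grip":-1,"linear":[8.3,8.2,0],"angular":[0,0,-31.5]},{"grip":-1,"linear":[8.3,8.2,0],"angular":[0,0,-31.5]},{"grip":-1,"linear":[8.3,8.2,0],"angular":[0,0,-31.5]}]'
python3 t.py 593.5 67 46 -5
python3 - <<'E'
from station import *; from h import *
c=capture("wrist"); cv2.imwrite("pics/w1.png",c["pixels"][:,:,::-1]); print(c["K"].round(1).tolist(),c["world_from_camera"].round(3).tolist()); np.savez("w1.npz",**c)
E
```

```text
time: 2.75
tool_pos: [593.5, 65.4, 190.4]
eef_rot: [-0.002, 0.999, -0.046, 0.0]
contact_force: [0.1, -0.1, 0.0]
finger_gap: 87.9
t 2.75 pos [593.5  65.4 190.4] yaw -5.3 gap 87.9 F [ 0.1 -0.1  0. ]
[593.5, 67.0, 46.0, -5.0] [ -0.2  -1.  144.4] [-0.2 -0.  -0.3]
[[429.4, 0.0, 321.3], [0.0, 429.4, 235.9], [0.0, 0.0, 1.0]] [[0.996, -0.088, -0.025, 600.318], [-0.092, -0.96, -0.264, 138.208], [-0.0, 0.265, -0.964, 352.35], [0.0, 0.0, 0.0, 1.0]]
```

View pics/w1.png

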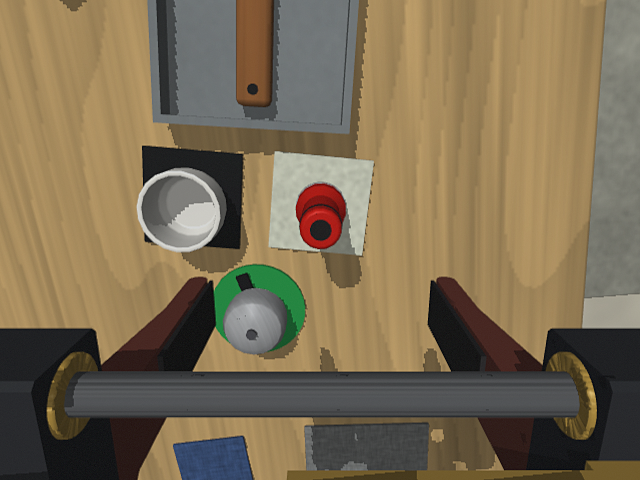

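Run:
```python
from h import *
c=np.load("w1.npz"); W=lambda p,z:toworld(c["K"],c["world_from_camera"],p,z)
print("torch",W((321,229),84),"padt",W([(276,152),(373,160),(362,255),(269,247)],4).mean(0),"bowl",W((180.5,209),44),"padb",W([(143,146),(240,248)],4).mean(0),
"bell",W((252,334),49),"padbell",W((261,309),4),"lever",W([(243,278),(252,292)],10),"dot",W((252,89),24),"axis",W([(256,105),(254,5)],20),"trayfront",W([(153,123),(350,133)],28))
```

```text
torch [[593.64892901  69.38835885]] padt [592.71309725  69.3696209 ] bowl [[491.6006681   83.62720663]] padb [489.31567647  84.18961362] bell [[531.25629034 -19.04059798]] padbell [[532.20731628 -18.87393454]] lever [[5.21842932e+02 1.36788819e+01]
 [5.27738623e+02 2.83041664e-01]] dot [[551.9961002  162.93627958]] axis [[552.84706081 151.82301704]
 [560.28949885 218.34273844]] trayfront [[477.37999797 145.9245362 ]
 [620.18772489 125.61243823]]
```

```bash
python3 -m pendant '[{"grip":-1,"linear":[0,-1,50],"angular":[0,0,0]},{"grip":-1,"linear":[0,-1,100],"angular":[0,0,0]},{"grip":-1,"linear":[0,-1,144],"angular":[0,0,0]},{"grip":-1,"linear":[0,-1,144],"angular":[0,0,0]},{"grip":-1,"linear":[0,-1,144],"angular":[0,0,0]}]'
python3 t.py 593.5 67 46 -5
```

```text
time: 3.42
tool_pos: [594.9, 67.8, 48.1]
eef_rot: [-0.002, 0.999, -0.046, 0.001]
contact_force: [-0.1, 0.4, 1.6]
finger_gap: 87.9
t 3.42 pos [594.9  67.8  48.1] yaw -5.3 gap 87.9 F [-0.1  0.4  1.6]
[593.5, 67.0, 46.0, -5.0] [-1.3  0.9  2.1] [-0.3 -0.2 -0.3]
```

```bash
python3 -m pendant '[{"grip":-1,"linear":[-1,0.5,2],"angular":[0,0,0]},{"grip":0.7,"linear":[-1,0.5,2],"angular":[0,0,0]},{"grip":0.7,"linear":[-1,0.5,2],"angular":[0,0,0]},{"grip":0.7,"linear":[-1,0.5,2],"angular":[0,0,0]},{"grip":0.7,"linear":[-1,0.5,2],"angular":[0,0,0]}]' 20
python3 -m pendant '[{"grip":0.7,"linear":[0,0,0],"angular":[0,0,0]},{"grip":0.7,"linear":[0,0,0],"angular":[0,0,0]},{"grip":0.7,"linear":[0,0,-30],"angular":[0,0,0]},{"grip":0.7,"linear":[0,0,-70],"angular":[0,0,0]},{"grip":0.7,"linear":[0,0,-110],"angular":[0,0,0]}]'
python3 t.py 605.8 -359 150 -3.5 605.8 -359 47 -3.5
```

```text
time: 4.05
tool_pos: [593.8, 67.4, 46.1]
eef_rot: [-0.002, 0.999, -0.046, 0.001]
contact_force: [-0.3, 0.2, -0.6]
finger_gap: 51.2
time: 4.68
tool_pos: [593.0, 66.8, 156.8]
eef_rot: [-0.002, 0.999, -0.046, 0.001]
contact_force: [0.4, 0.4, -0.7]
finger_gap: 27.5
t 4.67 pos [593.   66.8 156.8] yaw -5.2 gap 27.5 F [ 0.4  0.4 -0.7]
[605.8, -359.0, 150.0, -3.5] [ 51.7 422.9   4.9] [-0.3 -0.1 -1.7]
[605.8, -359.0, 47.0, -3.5] [ 51.5 423.4 107.9] [-0.3 -0.1 -1.7]
```

```bash
python3 -m pendant '[{"grip":0.7,"linear":[5,42,0],"angular":[0,0,0]},{"grip":0.7,"linear":[10,85,0],"angular":[0,0,0]},{"grip":0.7,"linear":[16,128,0],"angular":[0,0,0]},{"grip":0.7,"linear":[21,171,0],"angular":[0,0,0]},{"grip":0.7,"linear":[26,214,0],"angular":[0,0,0]}]'
python3 -m pendant '[{"grip":0.7,"linear":[5,42,0],"angular":[0,0,0]},{"grip":0.7,"linear":[10,85,0],"angular":[0,0,0]},{"grip":0.7,"linear":[16,128,0],"angular":[0,0,0]},{"grip":0.7,"linear":[21,171,0],"angular":[0,0,0]},{"grip":0.7,"linear":[26,209,0],"angular":[0,0,0]}]'
python3 t.py 605.8 -359 70 -5 605.8 -359 46.5 -5
```

```text
time: 5.3
tool_pos: [598.9, -150.0, 155.6]
eef_rot: [-0.002, 0.999, -0.046, 0.001]
contact_force: [1.4, 0.4, -1.3]
finger_gap: 27.4
time: 5.92
tool_pos: [605.1, -362.3, 154.1]
eef_rot: [-0.002, 0.999, -0.046, 0.0]
contact_force: [0.4, 0.1, -1.7]
finger_gap: 27.6
t 5.92 pos [ 605.1 -362.3  154.1] yaw -5.3 gap 27.6 F [ 0.4  0.1 -1.7]
[605.8, -359.0, 70.0, -5.0] [ 0.4 -3.  84.1] [-0.3 -0.  -0.3]
[605.8, -359.0, 46.5, -5.0] [  0.4  -2.8 107.6] [-0.3 -0.  -0.3]
```

```bash
python3 -m pendant '[{"grip":0.7,"linear":[0.4,-3,35],"angular":[0,0,0]},{"grip":0.7,"linear":[0.4,-3,75],"angular":[0,0,0]},{"grip":0.7,"linear":[0.4,-3,100],"angular":[0,0,0]},{"grip":0.7,"linear":[0.4,-3,104],"angular":[0,0,0]},{"grip":0.7,"linear":[0.4,-3,104],"angular":[0,0,0]}]'
python3 t.py 605.8 -359 46 -5
```

```text
time: 6.55
tool_pos: [605.5, -358.7, 49.6]
eef_rot: [-0.003, 0.999, -0.046, -0.0]
contact_force: [-0.3, -0.5, -1.2]
finger_gap: 27.5
t 6.55 pos [ 605.5 -358.7   49.6] yaw -5.3 gap 27.5 F [-0.3 -0.5 -1.2]
[605.8, -359.0, 46.0, -5.0] [0.3 0.3 3.6] [-0.3  0.  -0.3]
```

Lower, release, retreat up.

```bash
python3 -m pendant '[{"grip":0.7,"linear":[0,0,2],"angular":[0,0,0]},{"grip":0.7,"linear":[0,0,3.5],"angular":[0,0,0]},{"grip":0.7,"linear":[0,0,3.5],"angular":[0,0,0]},{"grip":0.2,"linear":[0,0,3.5],"angular":[0,0,0]},{"grip":0,"linear":[0,0,3.5],"angular":[0,0,0]}]'
python3 -m pendant '[{"grip":-0.2,"linear":[0,0,0],"angular":[0,0,0]},{"grip":-0.2,"linear":[0,0,0],"angular":[0,0,0]},{"grip":-1,"linear":[0,0,-40],"angular":[0,0,0]},{"grip":-1,"linear":[0,0,-90],"angular":[0,0,0]},{"grip":-1,"linear":[0,0,-135],"angular":[0,0,0]}]'
python3 t.py 532 -20 170 8 532 -20 11 8
```

```text
time: 7.18
tool_pos: [605.6, -358.7, 46.1]
eef_rot: [-0.003, 0.999, -0.046, -0.0]
contact_force: [-0.3, 0.3, -0.9]
finger_gap: 41.6
time: 7.8
tool_pos: [605.6, -359.3, 182.6]
eef_rot: [-0.003, 0.999, -0.046, 0.0]
contact_force: [0.2, 0.1, 0.0]
finger_gap: 79.6
t 7.8 pos [ 605.6 -359.3  182.6] yaw -5.3 gap 79.6 F [0.2 0.1 0. ]
[532.0, -20.0, 170.0, 8.0] [-104.5 -331.1   14.4] [ -0.3  -0.  -13.3]
[532.0, -20.0, 11.0, 8.0] [-104.5 -330.2  173.4] [ -0.3  -0.  -13.3]
```

```bash
python3 -m pendant '[{"grip":-1,"linear":[-17,-55,2],"angular":[0,0,-3]},{"grip":-1,"linear":[-34,-110,4],"angular":[0,0,-6]},{"grip":-1,"linear":[-51,-165,6],"angular":[0,0,-9]},{"grip":-1,"linear":[-70,-220,8],"angular":[0,0,-13.3]},{"grip":-1,"linear":[-87,-275,12],"angular":[0,0,-13.3]}]'
python3 t.py 532 -19.5 100 8 532 -19.5 11 8
```

```text
time: 8.43
tool_pos: [543.8, -75.7, 172.3]
eef_rot: [-0.003, 0.998, 0.07, 0.001]
contact_force: [0.2, 0.8, 0.6]
finger_gap: 88.2
t 8.43 pos [543.8 -75.7 172.3] yaw 8.1 gap 88.2 F [0.2 0.8 0.6]
[532.0, -19.5, 100.0, 8.0] [ -3.9 -57.   72.5] [-0.3 -0.1  0.1]
[532.0, -19.5, 11.0, 8.0] [ -4.1 -56.5 161.5] [-0.3 -0.1  0.1]
```

```bash
python3 -m pendant '[{"grip":-1,"linear":[-4,-57,20],"angular":[-0.3,0,0]},{"grip":-1,"linear":[-4,-57,60],"angular":[-0.3,0,0]},{"grip":-1,"linear":[-4,-56.6,100],"angular":[-0.3,0,0]},{"grip":-1,"linear":[-4,-56.6,140],"angular":[-0.3,0,0]},{"grip":-1,"linear":[-4,-56.6,153],"angular":[-0.3,0,0]}]'
python3 t.py 532 -19.5 11 8
python3 - <<'E'
from station import *; from h import *
c=capture("wrist"); cv2.imwrite("pics/w2.png",c["pixels"][:,:,::-1])
E
```

```text
time: 9.05
tool_pos: [530.5, -19.4, 17.6]
eef_rot: [-0.0, 0.998, 0.071, -0.001]
contact_force: [-1.4, -1.1, 0.5]
finger_gap: 87.8
t 9.05 pos [530.5 -19.4  17.6] yaw 8.1 gap 87.8 F [-1.4 -1.1  0.5]
[532.0, -19.5, 11.0, 8.0] [1.5 0.3 6.6] [-0.   0.1  0.1]
```

View pics/w2.png

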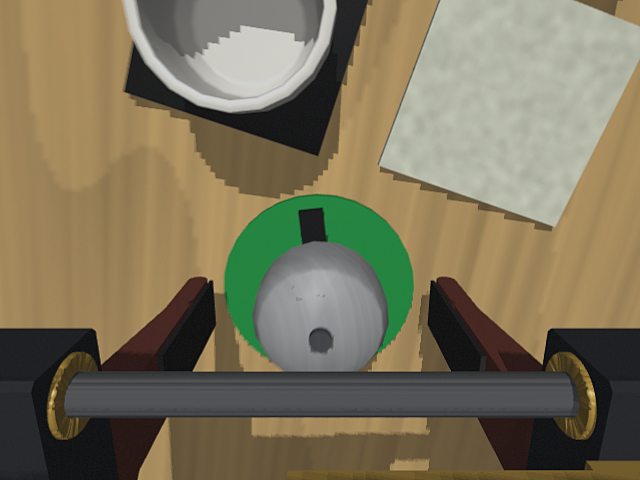

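```bash
python3 -m pendant '[{"grip":-1,"linear":[1.2,0.3,6],"angular":[0,0,0]},{"grip":0.1,"linear":[1.2,0.3,6],"angular":[0,0,0]},{"grip":0.1,"linear":[1.2,0.3,6],"angular":[0,0,0]},{"grip":0.1,"linear":[1.2,0.3,6],"angular":[0,0,0]},{"grip":0.1,"linear":[1.2,0.3,6],"angular":[0,0,0]}]' 20
python3 -m pendant '[{"grip":0.1,"linear":[0,0,0],"angular":[0,0,0]},{"grip":0.1,"linear":[0,0,0],"angular":[0,0,0]},{"grip":0.1,"linear":[0,0,0],"angular":[0,0,0]},{"grip":0.1,"linear":[0,0,-10],"angular":[0,0,0]},{"grip":0.1,"linear":[0,0,-30],"angular":[0,0,0]}]'
python3 t.py 616 -188 90 8 616 -188 12 8
```

```text
time: 9.72
tool_pos: [531.9, -19.6, 11.7]
eef_rot: [-0.0, 0.998, 0.07, -0.001]
contact_force: [0.2, -0.3, 2.3]
finger_gap: 51.3
time: 10.35
tool_pos: [531.5, -19.5, 42.2]
eef_rot: [-0.0, 0.998, 0.071, -0.001]
contact_force: [-0.2, -0.3, -0.7]
finger_gap: 51.5
t 10.35 pos [531.5 -19.5  42.2] yaw 8.1 gap 51.5 F [-0.2 -0.3 -0.7]
[616.0, -188.0, 90.0, 8.0] [ 59.8 178.7 -48.1] [-0.   0.2  0.1]
[616.0, -188.0, 12.0, 8.0] [ 60.1 178.8  29.9] [-0.   0.2  0.1]
```

Bell held. Carry to the near end of the mat.

```bash
python3 -m pendant '[{"grip":0.1,"linear":[0,0,-40],"angular":[0,0,0]},{"grip":0.1,"linear":[13,40,-48],"angular":[0,0,0]},{"grip":0.1,"linear":[28,85,-48],"angular":[0,0,0]},{"grip":0.1,"linear":[44,132,-48],"angular":[0,0,0]},{"grip":0.1,"linear":[60,178,-48],"angular":[0,0,0]}]'
python3 -m pendant '[{"grip":0.1,"linear":[0,0,20],"angular":[0,0,0]},{"grip":0.1,"linear":[0,0,50],"angular":[0,0,0]},{"grip":0.1,"linear":[0,0,70],"angular":[0,0,0]},{"grip":0.1,"linear":[0,0,73],"angular":[0,0,0]},{"grip":0.1,"linear":[0,0,73],"angular":[0,0,0]}]'
python3 t.py 616 -188 11.7 8
```

```text
time: 10.98
tool_pos: [617.0, -188.9, 91.8]
eef_rot: [-0.0, 0.998, 0.071, -0.001]
contact_force: [0.6, -1.0, -0.8]
finger_gap: 51.3
time: 11.6
tool_pos: [617.3, -188.4, 19.5]
eef_rot: [-0.0, 0.997, 0.071, -0.0]
contact_force: [-0.6, 0.8, 0.1]
finger_gap: 51.3
t 11.6 pos [ 617.3 -188.4   19.5] yaw 8.1 gap 51.3 F [-0.6  0.8  0.1]
[616.0, -188.0, 11.7, 8.0] [-1.2 -0.6  7.8] [-0.   0.   0.1]
```

```bash
python3 -m pendant '[{"grip":0.1,"linear":[0,0,5],"angular":[0,0,0]},{"grip":0.1,"linear":[0,0,7.6],"angular":[0,0,0]},{"grip":0.1,"linear":[0,0,7.6],"angular":[0,0,0]},{"grip":-0.4,"linear":[0,0,7.6],"angular":[0,0,0]},{"grip":-0.4,"linear":[0,0,7.6],"angular":[0,0,0]}]'
python3 -m pendant '[{"grip":-0.6,"linear":[0,0,0],"angular":[0,0,0]},{"grip":-0.8,"linear":[0,0,0],"angular":[0,0,0]},{"grip":-1,"linear":[0,0,-40],"angular":[0,0,0]},{"grip":-1,"linear":[0,0,-80],"angular":[0,0,0]},{"grip":-1,"linear":[0,0,-115],"angular":[0,0,0]}]'
python3 t.py 490.8 82.3 110 -7 490.8 82.3 18 -7
```

```text
time: 12.22
tool_pos: [617.5, -188.5, 12.1]
eef_rot: [-0.0, 0.997, 0.071, -0.0]
contact_force: [-0.5, -0.1, -0.3]
finger_gap: 61.4
time: 12.85
tool_pos: [617.7, -188.5, 128.6]
eef_rot: [0.0, 0.997, 0.071, 0.0]
contact_force: [1.2, -0.2, -0.0]
finger_gap: 87.9
t 12.85 pos [ 617.7 -188.5  128.6] yaw 8.1 gap 87.9 F [ 1.2 -0.2 -0. ]
[490.8, 82.3, 110.0, -7.0] [ -87.3 -286.    18.6] [ 0.  -0.  15.1]
[490.8, 82.3, 18.0, -7.0] [ -87.4 -286.   110.6] [ 0.  -0.  15.1]
```

```bash
python3 -m pendant '[{"grip":-1,"linear":[-18,-58,0],"angular":[0,0,4]},{"grip":-1,"linear":[-36,-116,4],"angular":[0,0,8]},{"grip":-1,"linear":[-54,-175,8],"angular":[0,0,12]},{"grip":-1,"linear":[-72,-232,12],"angular":[0,0,15]},{"grip":-1,"linear":[-87,-286,18],"angular":[0,0,15]}]'
python3 -m pendant '[{"grip":-1,"linear":[0,0,0],"angular":[0,0,0]},{"grip":-1,"linear":[0,0,0],"angular":[0,0,0]}]'
python3 t.py 490.8 82.3 22 -7
python3 - <<'E'
from station import *; from h import *
c=capture("wrist"); cv2.imwrite("pics/w3.png",c["pixels"][:,:,::-1]); np.savez("w3.npz",**c)
E
```

```text
time: 13.48
tool_pos: [490.2, 84.2, 110.8]
eef_rot: [-0.0, 0.998, -0.06, 0.001]
contact_force: [0.6, 0.1, 0.3]
finger_gap: 87.8
time: 13.72
tool_pos: [490.5, 83.8, 111.0]
eef_rot: [0.0, 0.998, -0.06, 0.001]
contact_force: [0.4, -0.3, 0.7]
finger_gap: 87.9
t 13.72 pos [490.5  83.8 111. ] yaw -6.9 gap 87.9 F [ 0.4 -0.3  0.7]
[490.8, 82.3, 22.0, -7.0] [ 0.3  1.5 89. ] [ 0.  -0.1  0.1]
```

View pics/w3.png

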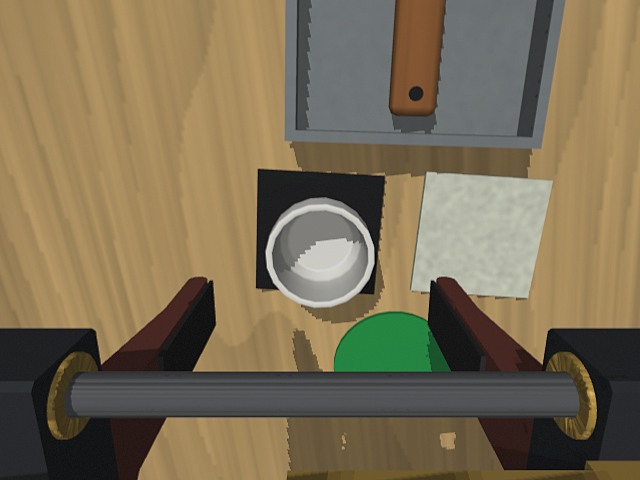

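```bash
python3 - <<'E'
from h import *
c=np.load("w3.npz"); W=lambda p,z:toworld(c["K"],c["world_from_camera"],p,z).round(1)
print("bowl",W((320.5,252),44),"padb",W([(258,169),(385,177),(375,294),(256,289)],4).mean(0),"padt",W([(426,172),(552,181),(527,298),(412,291)],4).mean(0),"horn dot",W((416,93),24),"axis",W([(413,113),(420.5,2)],22),"front",W([(286,140),(540,148)],28))
E
python3 -m pendant '[{"grip":-1,"linear":[0.3,1,30],"angular":[0,0,0]},{"grip":-1,"linear":[0.3,1,65],"angular":[0,0,0]},{"grip":-1,"linear":[0.3,1,85],"angular":[0,0,0]},{"grip":-1,"linear":[0.3,1,93],"angular":[0,0,0]},{"grip":-1,"linear":[0.3,1,93],"angular":[0,0,0]}]'
python3 -m pendant '[{"grip":0.1,"linear":[0,0,0],"angular":[0,0,0]},{"grip":0.1,"linear":[0,0,0],"angular":[0,0,0]},{"grip":0.1,"linear":[0,0,0],"angular":[0,0,0]},{"grip":0.1,"linear":[0,0,0],"angular":[0,0,0]},{"grip":0.1,"linear":[0,0,0],"angular":[0,0,0]}]'
python3 t.py 611 -274 100 -7
```

```text
bowl [[490.2  84.5]] padb [488.775  83.7  ] padt [592.175  69.075] horn dot [[552.6 163. ]] axis [[550.7 152.6]
 [558.1 208.2]] front [[478.3 146.7]
 [618.9 125.4]]
time: 14.4
tool_pos: [491.5, 81.1, 17.9]
eef_rot: [0.0, 0.998, -0.062, 0.001]
contact_force: [-0.1, -0.4, 0.3]
finger_gap: 87.9
time: 15.02
tool_pos: [491.8, 81.1, 18.4]
eef_rot: [0.0, 0.998, -0.062, 0.001]
contact_force: [-1.1, -0.7, 6.0]
finger_gap: 62.1
t 15.03 pos [491.8  81.1  18.4] yaw -7.1 gap 62.1 F [-1.1 -0.7  6. ]
[611.0, -274.0, 100.0, -7.0] [162.1 337.8 -81. ] [ 0.  -0.1 -0.1]
```

```bash
python3 -m pendant '[{"grip":0.1,"linear":[0,0,-10],"angular":[0,0,0]},{"grip":0.1,"linear":[0,0,-40],"angular":[0,0,0]},{"grip":0.1,"linear":[0,0,-85],"angular":[0,0,0]},{"grip":0.1,"linear":[15,32,-90],"angular":[0,0,0]},{"grip":0.1,"linear":[33,70,-90],"angular":[0,0,0]}]' 25
python3 -m pendant '[{"grip":0.1,"linear":[19,40,0],"angular":[0,0,0]},{"grip":0.1,"linear":[39,81,0],"angular":[0,0,0]},{"grip":0.1,"linear":[59,123,0],"angular":[0,0,0]},{"grip":0.1,"linear":[79,165,0],"angular":[0,0,0]},{"grip":0.1,"linear":[97,203,0],"angular":[0,0,0]}]'
python3 t.py 611 -274 100 -7  611 -274 26 -7
```

```text
time: 15.65
tool_pos: [516.6, 7.7, 110.1]
eef_rot: [0.0, 0.998, -0.06, 0.002]
contact_force: [0.2, 0.2, -1.7]
finger_gap: 62.2
time: 16.27
tool_pos: [588.6, -207.3, 111.1]
eef_rot: [0.0, 0.998, -0.061, 0.002]
contact_force: [0.4, -0.4, -0.7]
finger_gap: 62.0
t 16.27 pos [ 588.6 -207.3  111.1] yaw -6.9 gap 62.0 F [ 0.4 -0.4 -0.7]
[611.0, -274.0, 100.0, -7.0] [30.3 63.5 11.2] [ 0.  -0.3  0.1]
[611.0, -274.0, 26.0, -7.0] [29.9 63.5 85.2] [ 0.  -0.3  0.1]
```

```bash
python3 -m pendant '[{"grip":0.1,"linear":[15,32,0],"angular":[0,0,0]},{"grip":0.1,"linear":[30,63.5,0],"angular":[0,0,0]},{"grip":0.1,"linear":[30,63.5,30],"angular":[0,-0.3,0]},{"grip":0.1,"linear":[30,63.5,65],"angular":[0,-0.3,0]},{"grip":0.1,"linear":[30,63.5,85],"angular":[0,-0.3,0]}]'
python3 -m pendant '[{"grip":0.1,"linear":[0,0,0],"angular":[0,0,0]}]'
python3 t.py  611 -274 18.4 -7
```

```text
time: 16.9
tool_pos: [610.0, -273.7, 24.6]
eef_rot: [-0.0, 0.998, -0.061, -0.001]
contact_force: [-0.0, -0.3, -0.7]
finger_gap: 62.3
time: 17.02
tool_pos: [609.0, -273.2, 23.4]
eef_rot: [-0.001, 0.998, -0.06, -0.003]
contact_force: [0.2, -0.2, -1.0]
finger_gap: 62.4
t 17.02 pos [ 609.  -273.2   23.4] yaw -6.9 gap 62.4 F [ 0.2 -0.2 -1. ]
[611.0, -274.0, 18.4, -7.0] [2.1 0.6 5. ] [-0.1  0.3  0.1]
```

```bash
python3 -m pendant '[{"grip":0.1,"linear":[0.5,0.3,3],"angular":[0.1,0.3,0]},{"grip":0.1,"linear":[0.5,0.3,4.8],"angular":[0.1,0.3,0]},{"grip":0.1,"linear":[0.5,0.3,4.8],"angular":[0.1,0.3,0]},{"grip":-0.6,"linear":[0.5,0.3,4.8],"angular":[0.1,0.3,0]},{"grip":-0.7,"linear":[0.5,0.3,4.8],"angular":[0.1,0.3,0]}]'
python3 -m pendant '[{"grip":-0.8,"linear":[0,0,0],"angular":[0,0,0]},{"grip":-0.8,"linear":[0,0,-5],"angular":[0,0,0]},{"grip":-0.8,"linear":[0,0,-40],"angular":[0,0,0]},{"grip":-0.6,"linear":[0,0,-80],"angular":[0,0,0]},{"grip":-0.4,"linear":[0,0,-130],"angular":[0,0,0]}]'
python3 t.py 558 201 130 -8
python3 - <<'E'
from station import *; from h import *
c=capture("top"); cv2.imwrite("pics/top1.png",c["pixels"][150:370,40:560,::-1])
E
```

```text
time: 17.65
tool_pos: [609.8, -273.6, 19.1]
eef_rot: [-0.002, 0.998, -0.06, 0.001]
contact_force: [0.3, 0.1, -0.4]
finger_gap: 74.1
time: 18.27
tool_pos: [609.0, -273.8, 149.9]
eef_rot: [-0.002, 0.998, -0.06, -0.0]
contact_force: [0.9, -0.9, 0.0]
finger_gap: 64.1
t 18.27 pos [ 609.  -273.8  149.9] yaw -6.9 gap 64.1 F [ 0.9 -0.9  0. ]
[558.0, 201.0, 130.0, -8.0] [-107.8 -465.1   21.6] [-0.2  0.   1.1]
```

View pics/top1.png

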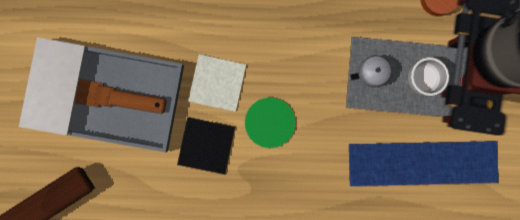

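```bash
python3 -m pendant '[{"grip":-0.3,"linear":[-11,-50,0],"angular":[0,0,1]},{"grip":-0.3,"linear":[-22,-100,4],"angular":[0,0,1]},{"grip":-0.3,"linear":[-34,-150,6],"angular":[0,0,1]},{"grip":-0.3,"linear":[-45,-200,8],"angular":[0,0,1]},{"grip":-0.3,"linear":[-55,-240,10],"angular":[0,0,1]}]'
python3 -m pendant '[{"grip":-0.3,"linear":[-11,-50,0],"angular":[0,0,0]},{"grip":-0.3,"linear":[-22,-100,4],"angular":[0,0,0]},{"grip":-0.3,"linear":[-34,-150,6],"angular":[0,0,0]},{"grip":-0.3,"linear":[-45,-195,8],"angular":[0,0,0]},{"grip":-0.3,"linear":[-52,-227,10],"angular":[0,0,0]}]'
python3 -m pendant '[{"grip":-0.3,"linear":[0,0,0],"angular":[0,0,0]},{"grip":-0.3,"linear":[0,0,0],"angular":[0,0,0]}]'
python3 t.py 558 201 60 -8
python3 - <<'E'
from station import *; from h import *
c=capture("wrist"); cv2.imwrite("pics/w4.png",c["pixels"][:,:,::-1]); np.savez("w4.npz",**c)
E
```

```text
time: 18.95
tool_pos: [587.4, -27.4, 148.1]
eef_rot: [-0.0, 0.998, -0.068, 0.006]
contact_force: [0.8, 0.2, 0.0]
finger_gap: 57.1
time: 19.58
tool_pos: [566.4, 207.4, 138.4]
eef_rot: [-0.001, 0.998, -0.067, 0.006]
contact_force: [0.3, 0.2, -0.2]
finger_gap: 56.9
time: 19.82
tool_pos: [566.7, 206.4, 138.4]
eef_rot: [-0.001, 0.998, -0.068, 0.006]
contact_force: [-0.3, -0.5, 1.5]
finger_gap: 57.0
t 19.82 pos [566.7 206.4 138.4] yaw -7.7 gap 57.0 F [-0.3 -0.5  1.5]
[558.0, 201.0, 60.0, -8.0] [-8.8  6.6 78.3] [-0.1 -0.7  0.3]
```

View pics/w4.png

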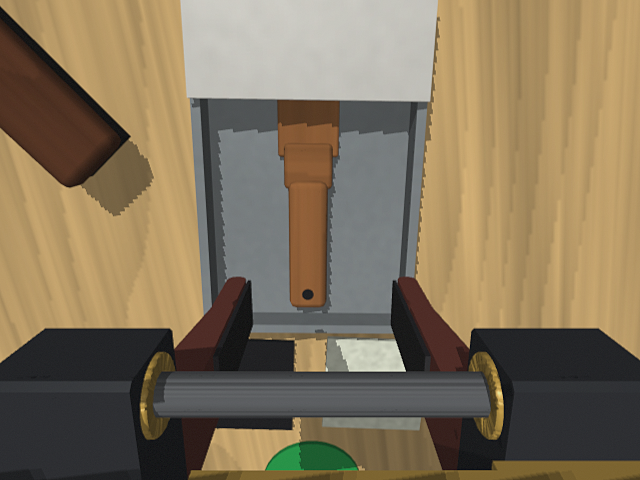

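```bash
python3 - <<'E'
from h import *
c=np.load("w4.npz"); W=lambda p,z:toworld(c["K"],c["world_from_camera"],p,z).round(1)
print("dot",W((307.5,294),24),"end",W((308,306),20),"axis",W([(307.5,290),(309.5,184)],24),"front outer",W([(203,333),(420,333)],28),"cover edge",W([(190,98),(428,101)],34),"sides",W([(191,100),(203,300)],28), W([(432,100),(415,300)],28),"blade",W([(278,103),(338,103)],14).mean(0))
E
python3 -m pendant '[{"grip":-0.3,"linear":[-7,5,25],"angular":[0,-0.6,0]},{"grip":-0.3,"linear":[-7,5,50],"angular":[0,-0.6,0]},{"grip":-0.3,"linear":[-7.5,6,78],"angular":[0,-0.6,0]},{"grip":-0.3,"linear":[-7.5,6,78],"angular":[0,-0.6,0]},{"grip":-0.3,"linear":[-7.5,6,78],"angular":[0,-0.6,0]}]'
python3 t.py 558.5 201 10 -8
```

```text
dot [[552.4 163. ]] end [[551.1 152.2]] axis [[552.8 166. ]
 [564.6 238.6]] front outer [[476.1 145.7]
 [626.8 124.4]] cover edge [[502.5 300. ]
 [641.6 279.5]] sides [[501.2 299.2]
 [481.3 170.2]] [[645.5 279.7]
 [625.3 150. ]] blade [570.65 288.55]
time: 20.5
tool_pos: [560.4, 200.0, 61.2]
eef_rot: [-0.001, 0.998, -0.069, 0.001]
contact_force: [0.3, 0.5, -0.1]
finger_gap: 57.0
t 20.5 pos [560.4 200.   61.2] yaw -7.9 gap 57.0 F [ 0.3  0.5 -0.1]
[558.5, 201.0, 10.0, -8.0] [-2.2 -0.6 51.2] [-0.1 -0.1  0.1]
```

```bash
python3 -m pendant '[{"grip":-0.3,"linear":[-2,-0.6,20],"angular":[0,0,0]},{"grip":-0.3,"linear":[-2,-0.6,40],"angular":[0,0,0]},{"grip":-0.3,"linear":[-2,-0.6,50.5],"angular":[0,0,0]},{"grip":-0.3,"linear":[-2,-0.6,50.5],"angular":[0,0,0]},{"grip":-0.3,"linear":[-2,-0.6,50.5],"angular":[0,0,0]}]'
python3 -m pendant '[{"grip":0.8,"linear":[0,0,0],"angular":[0,0,0]},{"grip":0.8,"linear":[0,0,0],"angular":[0,0,0]},{"grip":0.8,"linear":[0,0,0],"angular":[0,0,0]},{"grip":0.8,"linear":[0,0,0],"angular":[0,0,0]},{"grip":0.8,"linear":[0,0,0],"angular":[0,0,0]}]' 40
python3 t.py 558.5 201 10 -8
```

```text
time: 21.12
tool_pos: [558.5, 201.0, 10.3]
eef_rot: [-0.001, 0.998, -0.069, 0.001]
contact_force: [0.5, 0.2, 0.4]
finger_gap: 57.3
time: 21.75
tool_pos: [558.6, 201.0, 10.4]
eef_rot: [-0.001, 0.998, -0.069, 0.001]
contact_force: [0.5, 0.1, 0.2]
finger_gap: 25.7
t 21.75 pos [558.6 201.   10.4] yaw -7.9 gap 25.7 F [0.5 0.1 0.2]
[558.5, 201.0, 10.0, -8.0] [-0.1  0.   0.4] [-0.1 -0.1  0.1]
```

```bash
python3 -m pendant '[{"grip":0.8,"linear":[0,0,-2],"angular":[0,0,0]},{"grip":0.8,"linear":[0,0,-9],"angular":[-2.7,0,0]},{"grip":0.8,"linear":[0,0,-16],"angular":[-5.3,0,0]},{"grip":0.8,"linear":[0,0,-23],"angular":[-8,0,0]},{"grip":0.8,"linear":[0,0,-23],"angular":[-8,0,0]}]'
python3 t.py
python3 - <<'E'
from station import *; from h import *
c=capture("scene"); cv2.imwrite("pics/s1.png",cv2.resize(c["pixels"][130:290,320:530,::-1],None,fx=3,fy=3))
print(rot(observe()["eef_rot"]).as_matrix().round(3).tolist())
E
```

```text
time: 22.38
tool_pos: [558.7, 202.7, 33.8]
eef_rot: [0.068, 0.995, -0.068, -0.003]
contact_force: [0.5, -0.1, 0.0]
finger_gap: 25.5
t 22.38 pos [558.7 202.7  33.8] yaw -7.8 gap 25.5 F [ 0.5 -0.1  0. ]
[[0.991, -0.135, -0.016], [-0.136, -0.981, -0.135], [0.002, 0.136, -0.991]]
```

View pics/s1.png

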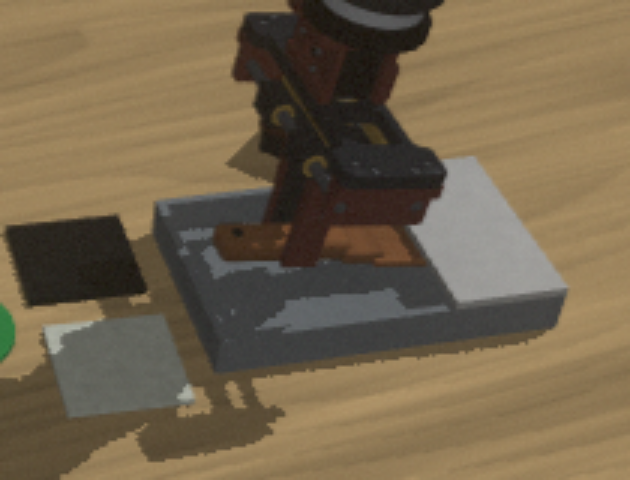

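```bash
python3 -m pendant '[{"grip":0.8,"linear":[0,10,0],"angular":[0,0,0]},{"grip":0.8,"linear":[0,25,0],"angular":[0,0,0]},{"grip":0.8,"linear":[0,40,0],"angular":[0,0,0]},{"grip":0.8,"linear":[0,55,0],"angular":[0,0,0]},{"grip":0.8,"linear":[0,70,0],"angular":[0,0,0]}]'
python3 -m pendant '[{"grip":0.8,"linear":[0,20,0],"angular":[0,0,0]},{"grip":0.8,"linear":[0,40,0],"angular":[0,0,0]},{"grip":0.8,"linear":[0,60,-10],"angular":[0,0,0]},{"grip":0.8,"linear":[0,80,-40],"angular":[0,0,0]},{"grip":0.8,"linear":[0,90,-60],"angular":[0,0,0]}]'
python3 t.py 470 -228 100 2.7
```

```text
time: 23.05
tool_pos: [548.9, 131.5, 43.2]
eef_rot: [0.068, 0.995, -0.069, -0.003]
contact_force: [-0.1, -0.1, -0.3]
finger_gap: 25.5
time: 23.68
tool_pos: [537.7, 49.6, 116.2]
eef_rot: [0.069, 0.995, -0.069, -0.003]
contact_force: [1.1, 0.8, -1.1]
finger_gap: 25.5
t 23.68 pos [537.7  49.6 116.2] yaw -8.0 gap 25.5 F [ 1.1  0.8 -1.1]
[470.0, -228.0, 100.0, 2.7] [-28.6 279.4  54.9] [  7.9   0.5 -10.7]
```

```bash
python3 t.py 472.4 -329 100 2.7
python3 -m pendant '[{"grip":0.8,"linear":[-7,45,0],"angular":[1.5,0,-2]},{"grip":0.8,"linear":[-14,90,4],"angular":[3,0,-4]},{"grip":0.8,"linear":[-20,135,8],"angular":[5,0.2,-6]},{"grip":0.8,"linear":[-25,180,16],"angular":[7,0.4,-9]},{"grip":0.8,"linear":[-29,225,26],"angular":[7.9,0.5,-10.7]}]'
python3 t.py 472.4 -329 100 2.7
```

```text
t 23.68 pos [537.7  49.6 116.2] yaw -8.0 gap 25.5 F [ 1.1  0.8 -1.1]
[472.4, -329.0, 100.0, 2.7] [-12.3 378.1  68.6] [  7.9   0.5 -10.7]
time: 24.3
tool_pos: [477.2, -172.5, 121.7]
eef_rot: [-0.0, 1.0, 0.024, 0.0]
contact_force: [0.3, 0.5, -1.7]
finger_gap: 25.5
t 24.3 pos [ 477.2 -172.5  121.7] yaw 2.8 gap 25.5 F [ 0.3  0.5 -1.7]
[472.4, -329.0, 100.0, 2.7] [-12.4 156.1  21.6] [-0.  -0.   0.1]
```

```bash
python3 -m pendant '[{"grip":0.8,"linear":[-3,40,5],"angular":[0,0,0]},{"grip":0.8,"linear":[-6,80,10],"angular":[0,0,0]},{"grip":0.8,"linear":[-9,120,15],"angular":[0,0,0]},{"grip":0.8,"linear":[-12.4,156,22],"angular":[0,0,0]},{"grip":0.8,"linear":[-12.4,156,35],"angular":[0,0,0]}]'
python3 -m pendant '[{"grip":0.8,"linear":[0,0,0],"angular":[0,0,0]},{"grip":0.8,"linear":[0,0,15],"angular":[0,0,0]},{"grip":0.8,"linear":[0,0,30],"angular":[0,0,0]},{"grip":0.8,"linear":[0,0,30],"angular":[0,0,0]},{"grip":0.8,"linear":[0,0,30],"angular":[0,0,0]}]'
python3 t.py 472.4 -329 8 2.7
python3 - <<'E'
from station import *; from h import *
c=capture("top"); cv2.imwrite("pics/top2.png",cv2.resize(c["pixels"][170:350,360:560,::-1],None,fx=3,fy=3)); np.savez("t2.npz",**c)
E
```

```text
time: 24.92
tool_pos: [471.8, -332.7, 86.6]
eef_rot: [0.001, 1.0, 0.022, 0.001]
contact_force: [0.3, 1.1, 0.1]
finger_gap: 26.1
time: 25.55
tool_pos: [472.1, -332.4, 56.6]
eef_rot: [0.001, 1.0, 0.022, 0.001]
contact_force: [-0.4, -0.6, -0.1]
finger_gap: 25.7
t 25.55 pos [ 472.1 -332.4   56.6] yaw 2.5 gap 25.7 F [-0.4 -0.6 -0.1]
[472.4, -329.0, 8.0, 2.7] [ 0.3 -3.4 48.6] [ 0.1 -0.1 -0.2]
```

View pics/top2.png

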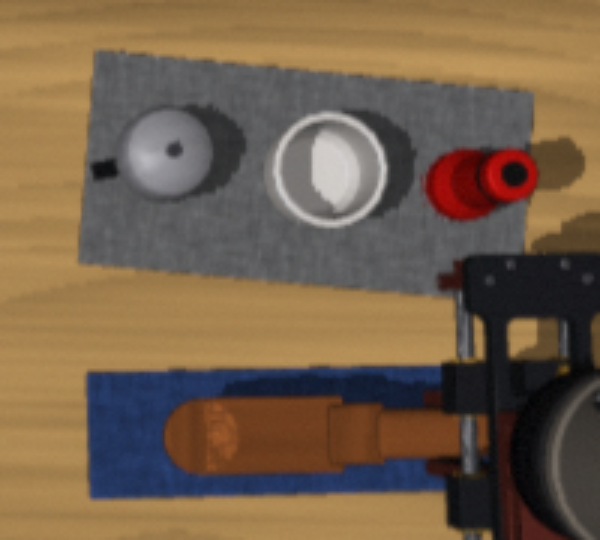

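```bash
python3 - <<'E'
from h import *
c=np.load("t2.npz"); W=lambda p,z:toworld(c["K"],c["world_from_camera"],p,z).round(1)
print("tip",W((415,315.4),58),"axis",W([(420,315),(488,314.5)],60), "strip corners",W([(389.2,294.3),(538.3,291),(539,334),(390,336)],4).mean(0))
E
python3 -m pendant '[{"grip":0.8,"linear":[0.3,-3.2,15],"angular":[0,0,0]},{"grip":0.8,"linear":[0.3,-3.2,30],"angular":[0,0,0]},{"grip":0.8,"linear":[0.3,-3.2,42],"angular":[0,0,0]},{"grip":0.8,"linear":[0.3,-3.2,46],"angular":[0,0,0]},{"grip":0.8,"linear":[0.3,-3.2,46],"angular":[0,0,0]}]'
python3 t.py 472.4 -329 6.4 2.7
```

```text
tip [[ 467.2 -185.3]] axis [[ 468.1 -192.7]
 [ 471.5 -300.2]] strip corners [ 468.85 -280.1 ]
time: 26.22
tool_pos: [472.4, -329.4, 10.5]
eef_rot: [0.001, 1.0, 0.022, 0.001]
contact_force: [0.4, -0.4, -1.4]
finger_gap: 25.5
t 26.23 pos [ 472.4 -329.4   10.5] yaw 2.5 gap 25.5 F [ 0.4 -0.4 -1.4]
[472.4, -329.0, 6.4, 2.7] [ 0.  -0.4  4.1] [ 0.1 -0.1 -0.2]
```

```bash
python3 -m pendant '[{"grip":0.8,"linear":[0,-2,2],"angular":[0,0,0]},{"grip":0.8,"linear":[0,-2,4],"angular":[0,0,0]},{"grip":0.8,"linear":[0,-2,4],"angular":[0,0,0]},{"grip":0.3,"linear":[0,-2,4],"angular":[0,0,0]},{"grip":0.1,"linear":[0,-2,4],"angular":[0,0,0]}]'
python3 -m pendant '[{"grip":0,"linear":[0,0,0],"angular":[0,0,0]},{"grip":-0.2,"linear":[0,0,0],"angular":[0,0,0]},{"grip":-0.2,"linear":[0,0,-40],"angular":[0,0,0]},{"grip":-0.5,"linear":[0,0,-90],"angular":[0,0,0]},{"grip":-0.8,"linear":[0,0,-135],"angular":[0,0,0]}]' 20
python3 -m pendant '[{"grip":-0.8,"linear":[0,-50,0],"angular":[0,0,0]},{"grip":-0.8,"linear":[10,-100,0],"angular":[0,0,3]},{"grip":-0.8,"linear":[20,-150,0],"angular":[0,0,6]},{"grip":-0.8,"linear":[20,-200,0],"angular":[0,0,9.5]},{"grip":-0.8,"linear":[20,-250,0],"angular":[0,0,9.5]}]'
python3 t.py 609.5 -273.6 150 -7
python3 - <<'E'
from station import *; from h import *
c=capture("top"); cv2.imwrite("pics/top3.png",cv2.resize(c["pixels"][170:350,360:560,::-1],None,fx=3,fy=3)); np.savez("t3.npz",**c)
im=c["pixels"]; hsv=cv2.cvtColor(im,cv2.COLOR_RGB2HSV); H,S,V=[hsv[...,i].astype(int) for i in range(3)]
m=((H<16)&(S>110)&(V>50)).astype(np.uint8); m[:296]=0;m[333:]=0;m[:,:392]=0;m[:,536:]=0
cs=max(cv2.findContours(m,0,cv2.CHAIN_APPROX_NONE)[0],key=cv2.contourArea)
r=cv2.minAreaRect(toworld(c["K"],c["world_from_camera"],cs[:,0,:],15).astype(np.float32)); print(r)
E
```

```text
time: 26.85
tool_pos: [472.4, -327.5, 6.6]
eef_rot: [0.001, 1.0, 0.022, 0.001]
contact_force: [-0.8, -0.5, -0.3]
finger_gap: 36.9
time: 27.48
tool_pos: [472.1, -327.3, 143.3]
eef_rot: [0.001, 1.0, 0.022, 0.001]
contact_force: [0.6, -0.0, 0.3]
finger_gap: 68.8
time: 28.1
tool_pos: [481.0, -75.1, 143.1]
eef_rot: [0.001, 0.998, -0.061, 0.001]
contact_force: [0.9, 0.0, -0.1]
finger_gap: 79.0
t 28.1 pos [481.  -75.1 143.1] yaw -7.0 gap 79.0 F [ 0.9  0.  -0.1]
[609.5, -273.6, 150.0, -7.0] [151.8 181.4  -6.2] [ 0.1 -0.2 -0. ]
((473.9169006347656, -328.45159912109375), (27.831802368164062, 98.6751708984375), 0.6464157104492188)
```

View pics/top3.png

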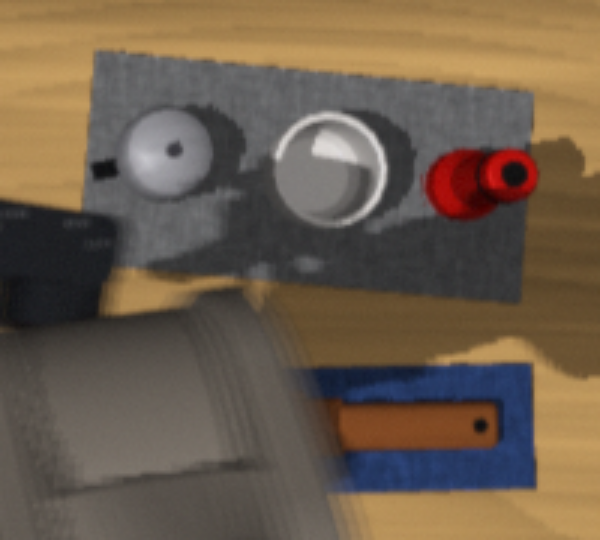

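```bash
python3 -m pendant '[{"grip":-0.8,"linear":[33,40,-6],"angular":[0,0,0]},{"grip":-0.8,"linear":[66,80,-6],"angular":[0,0,0]},{"grip":-0.8,"linear":[100,120,-6],"angular":[0,0,0]},{"grip":-0.8,"linear":[130,155,-6],"angular":[0,0,0]},{"grip":-0.8,"linear":[152,181.4,-6],"angular":[0,0,0]}]'
python3 -m pendant '[{"grip":-0.9,"linear":[0,0,0],"angular":[0,0,0]},{"grip":-0.9,"linear":[0,0,0],"angular":[0,0,0]},{"grip":-0.9,"linear":[0,0,30],"angular":[0,0,0]},{"grip":-0.9,"linear":[0,0,70],"angular":[0,0,0]},{"grip":-0.9,"linear":[0,0,70],"angular":[0,0,0]}]'
python3 t.py 609.8 -273.6 18.6 -7
```

```text
time: 28.78
tool_pos: [611.6, -267.6, 149.1]
eef_rot: [-0.001, 0.998, -0.058, 0.001]
contact_force: [0.5, 0.2, 0.6]
finger_gap: 79.0
time: 29.4
tool_pos: [609.0, -265.3, 76.5]
eef_rot: [-0.002, 0.998, -0.057, -0.002]
contact_force: [-0.1, -0.2, 0.8]
finger_gap: 83.2
t 29.4 pos [ 609.  -265.3   76.5] yaw -6.5 gap 83.2 F [-0.1 -0.2  0.8]
[609.8, -273.6, 18.6, -7.0] [ 1.9  8.4 57.9] [-0.2  0.2  0.5]
```

```bash
python3 -m pendant '[{"grip":-0.9,"linear":[1.8,8.3,5],"angular":[-0.2,0.2,0.5]},{"grip":-0.9,"linear":[1.8,8.3,30],"angular":[-0.2,0.2,0.5]},{"grip":-0.9,"linear":[1.8,8.3,50],"angular":[-0.2,0.2,0.5]},{"grip":-0.9,"linear":[1.8,8.3,57.8],"angular":[-0.2,0.2,0.5]},{"grip":-0.9,"linear":[1.8,8.3,57.8],"angular":[-0.2,0.2,0.5]}]'
python3 t.py 609.8 -273.6 18.6 -7
python3 -m pendant '[{"grip":0.1,"linear":[0,0,0],"angular":[0,0,0]},{"grip":0.1,"linear":[0,0,0],"angular":[0,0,0]},{"grip":0.1,"linear":[0,0,0],"angular":[0,0,0]},{"grip":0.1,"linear":[0,0,0],"angular":[0,0,0]},{"grip":0.1,"linear":[0,0,0],"angular":[0,0,0]}]' 25
python3 t.py 490.2 81.3 110 -7
```

```text
time: 30.02
tool_pos: [609.7, -273.4, 18.6]
eef_rot: [-0.0, 0.998, -0.061, -0.0]
contact_force: [-0.3, -0.4, 0.4]
finger_gap: 83.2
t 30.02 pos [ 609.7 -273.4   18.6] yaw -7.0 gap 83.2 F [-0.3 -0.4  0.4]
[609.8, -273.6, 18.6, -7.0] [ 0.2  0.2 -0. ] [-0.  0.  0.]
time: 30.65
tool_pos: [610.1, -273.5, 19.2]
eef_rot: [-0.0, 0.998, -0.061, 0.0]
contact_force: [-0.4, -0.1, 5.5]
finger_gap: 61.8
t 30.65 pos [ 610.1 -273.5   19.2] yaw -7.0 gap 61.8 F [-0.4 -0.1  5.5]
[490.2, 81.3, 110.0, -7.0] [-162.1 -337.6  -90.8] [-0. -0.  0.]
```

```bash
python3 -m pendant '[{"grip":0.1,"linear":[0,0,-10],"angular":[0,0,0]},{"grip":0.1,"linear":[0,0,-45],"angular":[0,0,0]},{"grip":0.1,"linear":[0,0,-85],"angular":[0,0,0]},{"grip":0.1,"linear":[-15,-32,-90],"angular":[0,0,0]},{"grip":0.1,"linear":[-33,-70,-90],"angular":[0,0,0]}]'
python3 -m pendant '[{"grip":0.1,"linear":[-20,-42,0],"angular":[0,0,0]},{"grip":0.1,"linear":[-40,-84,0],"angular":[0,0,0]},{"grip":0.1,"linear":[-61,-126,0],"angular":[0,0,0]},{"grip":0.1,"linear":[-81,-168,0],"angular":[0,0,0]},{"grip":0.1,"linear":[-100,-208,0],"angular":[0,0,0]}]'
python3 -m pendant '[{"grip":0.1,"linear":[-15,-30,0],"angular":[0,0,0]},{"grip":0.1,"linear":[-29,-58,0],"angular":[0,0,0]},{"grip":0.1,"linear":[-29,-58,0],"angular":[0,0,0]},{"grip":0.1,"linear":[-29,-58,0],"angular":[0,0,0]}]'
python3 t.py 490.2 81.3 26 -7
```

```text
time: 31.28
tool_pos: [585.9, -200.1, 110.3]
eef_rot: [0.0, 0.998, -0.062, 0.001]
contact_force: [0.8, 0.0, -2.0]
finger_gap: 62.0
time: 31.9
tool_pos: [511.6, 20.1, 110.3]
eef_rot: [0.0, 0.998, -0.062, 0.001]
contact_force: [0.6, -0.3, -1.0]
finger_gap: 62.2
time: 32.4
tool_pos: [490.1, 80.5, 110.3]
eef_rot: [0.001, 0.998, -0.062, 0.001]
contact_force: [-0.8, 0.2, -0.8]
finger_gap: 61.7
t 32.4 pos [490.1  80.5 110.3] yaw -7.1 gap 61.7 F [-0.8  0.2 -0.8]
[490.2, 81.3, 26.0, -7.0] [-0.2 -0.9 84.3] [ 0.1 -0.1 -0.1]
```

```bash
python3 -m pendant '[{"grip":0.1,"linear":[0,-0.9,30],"angular":[0,0,0]},{"grip":0.1,"linear":[0,-0.9,65],"angular":[0,0,0]},{"grip":0.1,"linear":[0,-0.9,84],"angular":[0,0,0]},{"grip":0.1,"linear":[0,-0.9,86],"angular":[0,0,0]},{"grip":0.1,"linear":[0,-0.9,86],"angular":[0,0,0]}]'
python3 t.py 490.2 81.3 19.2 -7
```

```text
time: 33.02
tool_pos: [491.0, 80.6, 24.8]
eef_rot: [0.001, 0.998, -0.063, 0.001]
contact_force: [1.2, 0.2, -1.3]
finger_gap: 61.8
t 33.02 pos [491.   80.6  24.8] yaw -7.2 gap 61.8 F [ 1.2  0.2 -1.3]
[490.2, 81.3, 19.2, -7.0] [-0.9 -0.6  5.6] [ 0.1 -0.2 -0.2]
```

```bash
python3 -m pendant '[{"grip":0.1,"linear":[-0.9,-0.7,3],"angular":[0,0,0]},{"grip":0.1,"linear":[-0.9,-0.7,5.7],"angular":[0,0,0]},{"grip":0.1,"linear":[-0.9,-0.7,5.7],"angular":[0,0,0]},{"grip":-0.6,"linear":[-0.9,-0.7,5.7],"angular":[0,0,0]},{"grip":-0.7,"linear":[-0.9,-0.7,5.7],"angular":[0,0,0]}]'
python3 -m pendant '[{"grip":-0.8,"linear":[0,0,0],"angular":[0,0,0]},{"grip":-0.8,"linear":[0,0,-5],"angular":[0,0,0]},{"grip":-0.8,"linear":[0,0,-40],"angular":[0,0,0]},{"grip":-0.8,"linear":[0,0,-80],"angular":[0,0,0]},{"grip":-0.9,"linear":[0,0,-110],"angular":[0,0,0]}]'
python3 t.py 617.4 -188.4 110 8
```

```text
time: 33.65
tool_pos: [490.4, 81.5, 19.2]
eef_rot: [0.001, 0.998, -0.063, 0.002]
contact_force: [-0.0, -0.4, -0.0]
finger_gap: 74.0
time: 34.28
tool_pos: [490.3, 81.8, 131.1]
eef_rot: [0.0, 0.998, -0.063, 0.002]
contact_force: [0.7, 0.7, -0.1]
finger_gap: 82.8
t 34.27 pos [490.3  81.8 131.1] yaw -7.2 gap 82.8 F [ 0.7  0.7 -0.1]
[617.4, -188.4, 110.0, 8.0] [159.7 252.2  21.9] [  0.1  -0.2 -15.2]
```

```bash
python3 -m pendant '[{"grip":-0.9,"linear":[32,50,0],"angular":[0,0,-4]},{"grip":-0.9,"linear":[64,101,4],"angular":[0,0,-8]},{"grip":-0.9,"linear":[96,152,8],"angular":[0,0,-12]},{"grip":-0.9,"linear":[128,202,14],"angular":[0,0,-15.2]},{"grip":-0.9,"linear":[160,252,22],"angular":[0,0,-15.2]}]'
python3 -m pendant '[{"grip":-0.9,"linear":[0,0,0],"angular":[0,0,0]},{"grip":-0.9,"linear":[0,0,0],"angular":[0,0,0]}]'
python3 t.py 617.4 -188.4 12 8
```

```text
time: 34.9
tool_pos: [618.5, -190.1, 110.3]
eef_rot: [0.001, 0.998, 0.07, 0.003]
contact_force: [1.2, 0.7, -0.4]
finger_gap: 83.7
time: 35.15
tool_pos: [618.2, -189.6, 110.3]
eef_rot: [0.0, 0.998, 0.07, 0.002]
contact_force: [-0.5, -0.3, 0.1]
finger_gap: 83.2
t 35.15 pos [ 618.2 -189.6  110.3] yaw 8.0 gap 83.2 F [-0.5 -0.3  0.1]
[617.4, -188.4, 12.0, 8.0] [-1.1 -1.4 98.3] [ 0.  -0.3  0. ]
```

```bash
python3 -m pendant '[{"grip":-0.9,"linear":[-1,-1.3,35],"angular":[0,-0.3,0]},{"grip":-0.9,"linear":[-1,-1.3,70],"angular":[0,-0.3,0]},{"grip":-0.9,"linear":[-1,-1.3,92],"angular":[0,-0.3,0]},{"grip":-0.9,"linear":[-1,-1.3,98],"angular":[0,-0.3,0]},{"grip":-0.9,"linear":[-1,-1.3,98],"angular":[0,-0.3,0]}]'
python3 t.py 617.4 -188.4 12 8
python3 -m pendant '[{"grip":0.1,"linear":[0,0,0],"angular":[0,0,0]},{"grip":0.1,"linear":[0,0,0],"angular":[0,0,0]},{"grip":0.1,"linear":[0,0,0],"angular":[0,0,0]},{"grip":0.1,"linear":[0,0,0],"angular":[0,0,0]},{"grip":0.1,"linear":[0,0,0],"angular":[0,0,0]}]' 20
python3 -m pendant '[{"grip":0.1,"linear":[0,0,0],"angular":[0,0,0]},{"grip":0.1,"linear":[0,0,-8],"angular":[0,0,0]},{"grip":0.1,"linear":[0,0,-30],"angular":[0,0,0]},{"grip":0.1,"linear":[0,0,-60],"angular":[0,0,0]},{"grip":0.1,"linear":[0,0,-80],"angular":[0,0,0]}]'
python3 t.py 531.4 -19.6 90 8
```

```text
time: 35.78
tool_pos: [617.9, -188.0, 12.8]
eef_rot: [0.0, 0.998, 0.07, 0.0]
contact_force: [0.4, -0.0, 0.0]
finger_gap: 83.5
t 35.77 pos [ 617.9 -188.    12.8] yaw 8.1 gap 83.5 F [ 0.4 -0.   0. ]
[617.4, -188.4, 12.0, 8.0] [-0.6  0.4  0.8] [ 0.  -0.   0.1]
time: 36.4
tool_pos: [618.1, -188.1, 13.2]
eef_rot: [0.001, 0.998, 0.07, 0.0]
contact_force: [-1.7, -0.6, 3.2]
finger_gap: 51.5
time: 37.02
tool_pos: [619.0, -188.1, 96.0]
eef_rot: [0.001, 0.998, 0.07, 0.001]
contact_force: [0.9, 0.5, 0.2]
finger_gap: 51.4
t 37.02 pos [ 619.  -188.1   96. ] yaw 8.1 gap 51.4 F [0.9 0.5 0.2]
[531.4, -19.6, 90.0, 8.0] [ -63.1 -179.1    5.5] [ 0.1 -0.2  0.1]
```

```bash
python3 -m pendant '[{"grip":0.1,"linear":[-15,-42,0],"angular":[0,0,0]},{"grip":0.1,"linear":[-31,-88,0],"angular":[0,0,0]},{"grip":0.1,"linear":[-47,-134,0],"angular":[0,0,0]},{"grip":0.1,"linear":[-63,-179,5],"angular":[0,0,0]},{"grip":0.1,"linear":[-63,-179,5],"angular":[0,0,0]}]'
python3 -m pendant '[{"grip":0.1,"linear":[0,0,20],"angular":[0,0,0]},{"grip":0.1,"linear":[0,0,50],"angular":[0,0,0]},{"grip":0.1,"linear":[0,0,70],"angular":[0,0,0]},{"grip":0.1,"linear":[0,0,70],"angular":[0,0,0]},{"grip":0.1,"linear":[0,0,70],"angular":[0,0,0]}]'
python3 t.py 531.4 -19.4 13.1 8
```

```text
time: 37.65
tool_pos: [529.9, -15.8, 91.3]
eef_rot: [0.0, 0.997, 0.074, 0.001]
contact_force: [1.0, -0.5, -0.7]
finger_gap: 51.4
time: 38.28
tool_pos: [531.0, -16.2, 22.2]
eef_rot: [0.001, 0.997, 0.073, 0.002]
contact_force: [0.1, 0.1, -0.2]
finger_gap: 51.3
t 38.27 pos [531.  -16.2  22.2] yaw 8.4 gap 51.3 F [ 0.1  0.1 -0.2]
[531.4, -19.4, 13.1, 8.0] [-0.1  3.2  9.1] [ 0.1 -0.2  0.4]
```

```bash
python3 -m pendant '[{"grip":0.1,"linear":[0,3.2,3],"angular":[0,-0.2,0.4]},{"grip":0.1,"linear":[0,3.2,6],"angular":[0,-0.2,0.4]},{"grip":0.1,"linear":[0,3.2,6],"angular":[0,-0.2,0.4]}]'
python3 t.py 531.4 -19.4 13.1 8
```

```text
time: 38.65
tool_pos: [531.4, -19.5, 16.2]
eef_rot: [0.001, 0.998, 0.07, 0.0]
contact_force: [0.5, -0.9, -1.3]
finger_gap: 51.5
t 38.65 pos [531.4 -19.5  16.2] yaw 8.0 gap 51.5 F [ 0.5 -0.9 -1.3]
[531.4, -19.4, 13.1, 8.0] [-0.  -0.1  3.1] [ 0.1 -0.   0. ]
```

```bash
python3 -m pendant '[{"grip":0.1,"linear":[0,0,2],"angular":[0,0,0]},{"grip":0.1,"linear":[0,0,3.2],"angular":[0,0,0]},{"grip":0.1,"linear":[0,0,3.2],"angular":[0,0,0]},{"grip":-0.4,"linear":[0,0,3.2],"angular":[0,0,0]},{"grip":-0.5,"linear":[0,0,3.2],"angular":[0,0,0]}]'
python3 -m pendant '[{"grip":-0.6,"linear":[0,0,0],"angular":[0,0,0]},{"grip":-0.8,"linear":[0,0,0],"angular":[0,0,0]},{"grip":-0.8,"linear":[0,0,-50],"angular":[0,0,0]},{"grip":-0.8,"linear":[0,0,-100],"angular":[0,0,0]},{"grip":-0.8,"linear":[0,0,-150],"angular":[0,0,0]}]'
python3 t.py 605.6 -358.7 150 -5.3
```

```text
time: 39.28
tool_pos: [531.5, -19.5, 13.0]
eef_rot: [0.001, 0.998, 0.07, 0.0]
contact_force: [0.7, 0.6, -0.4]
finger_gap: 65.1
time: 39.9
tool_pos: [531.2, -19.2, 164.5]
eef_rot: [0.001, 0.998, 0.07, 0.0]
contact_force: [0.8, 0.6, -0.1]
finger_gap: 78.8
t 39.9 pos [531.2 -19.2 164.5] yaw 8.0 gap 78.8 F [ 0.8  0.6 -0.1]
[605.6, -358.7, 150.0, -5.3] [ 26.4 346.5  14.9] [ 0.1 -0.  13.3]
```

```bash
python3 -m pendant '[{"grip":-0.7,"linear":[5,60,0],"angular":[0,0,3]},{"grip":-0.7,"linear":[10,120,2],"angular":[0,0,6]},{"grip":-0.7,"linear":[15,180,5],"angular":[0,0,9]},{"grip":-0.7,"linear":[20,240,8],"angular":[0,0,13.3]},{"grip":-0.7,"linear":[25,300,12],"angular":[0,0,13.3]}]'
python3 t.py 605.6 -358.7 150 -5.3 605.6 -358.7 46 -5.3
```

```text
time: 40.52
tool_pos: [598.0, -314.7, 152.8]
eef_rot: [0.001, 0.999, -0.046, 0.0]
contact_force: [0.7, -0.4, -0.1]
finger_gap: 74.5
t 40.52 pos [ 598.  -314.7  152.8] yaw -5.3 gap 74.5 F [ 0.7 -0.4 -0.1]
[605.6, -358.7, 150.0, -5.3] [11.6 43.1  2.9] [ 0.1 -0.  -0. ]
[605.6, -358.7, 46.0, -5.3] [ 11.6  42.9 106.9] [ 0.1 -0.  -0. ]
```

```bash
python3 -m pendant '[{"grip":-0.7,"linear":[11.6,43,0],"angular":[0,0,0]},{"grip":-0.7,"linear":[11.6,43,10],"angular":[0,0,0]},{"grip":-0.7,"linear":[11.6,43,45],"angular":[0,0,0]},{"grip":-0.7,"linear":[11.6,43,85],"angular":[0,0,0]},{"grip":-0.7,"linear":[11.6,43,105],"angular":[0,0,0]}]'
python3 -m pendant '[{"grip":-0.7,"linear":[0,0,0],"angular":[0,0,0]}]'
python3 t.py 605.6 -358.7 46 -5.3
```

```text
time: 41.15
tool_pos: [604.4, -356.8, 45.4]
eef_rot: [-0.0, 0.999, -0.046, -0.001]
contact_force: [-0.2, 0.0, 0.1]
finger_gap: 74.5
time: 41.28
tool_pos: [603.6, -355.6, 44.0]
eef_rot: [-0.001, 0.999, -0.045, -0.002]
contact_force: [-0.1, -0.5, -0.1]
finger_gap: 74.4
t 41.27 pos [ 603.6 -355.6   44. ] yaw -5.2 gap 74.4 F [-0.1 -0.5 -0.1]
[605.6, -358.7, 46.0, -5.3] [ 2.2  2.9 -2. ] [-0.1  0.3  0.1]
```

```bash
python3 -m pendant '[{"grip":-0.7,"linear":[1.5,2.6,-2],"angular":[0,0.2,0]},{"grip":-0.7,"linear":[1.5,2.6,-2],"angular":[0,0.2,0]},{"grip":0.7,"linear":[1.5,2.6,-2],"angular":[0,0.2,0]},{"grip":0.7,"linear":[1.5,2.6,-2],"angular":[0,0.2,0]},{"grip":0.7,"linear":[1.5,2.6,-2],"angular":[0,0.2,0]}]'
python3 t.py 605.6 -358.7 46 -5.3
python3 -m pendant '[{"grip":0.7,"linear":[0,0,0],"angular":[0,0,0]},{"grip":0.7,"linear":[0,0,0],"angular":[0,0,0]},{"grip":0.7,"linear":[0,0,0],"angular":[0,0,0]},{"grip":0.7,"linear":[0,0,0],"angular":[0,0,0]},{"grip":0.7,"linear":[0,0,0],"angular":[0,0,0]}]' 20
python3 -m pendant '[{"grip":0.7,"linear":[0,0,-10],"angular":[0,0,0]},{"grip":0.7,"linear":[0,0,-40],"angular":[0,0,0]},{"grip":0.7,"linear":[0,0,-80],"angular":[0,0,0]},{"grip":0.7,"linear":[0,0,-110],"angular":[0,0,0]},{"grip":0.7,"linear":[0,0,-110],"angular":[0,0,0]}]'
python3 t.py 593.3 67.5 150 -5.2
```

```text
time: 41.9
tool_pos: [605.0, -358.4, 46.2]
eef_rot: [-0.001, 0.999, -0.045, -0.001]
contact_force: [-0.2, -0.4, 0.4]
finger_gap: 48.0
t 41.9 pos [ 605.  -358.4   46.2] yaw -5.2 gap 48.0 F [-0.2 -0.4  0.4]
[605.6, -358.7, 46.0, -5.3] [0.7 0.2 0.2] [-0.1  0.1  0.1]
time: 42.52
tool_pos: [605.0, -358.4, 46.2]
eef_rot: [-0.001, 0.999, -0.045, -0.001]
contact_force: [0.9, -0.1, -0.4]
finger_gap: 27.4
time: 43.15
tool_pos: [606.8, -359.3, 159.7]
eef_rot: [0.0, 0.999, -0.045, 0.002]
contact_force: [-0.0, 0.1, -2.6]
finger_gap: 27.8
t 43.15 pos [ 606.8 -359.3  159.7] yaw -5.2 gap 27.8 F [-0.   0.1 -2.6]
[593.3, 67.5, 150.0, -5.2] [ -52.2 -423.9    9.4] [ 0.  -0.2 -0. ]
```

```bash
python3 -m pendant '[{"grip":0.7,"linear":[-5,-42,0],"angular":[0,0,0]},{"grip":0.7,"linear":[-10,-85,0],"angular":[0,0,0]},{"grip":0.7,"linear":[-16,-128,0],"angular":[0,0,0]},{"grip":0.7,"linear":[-21,-171,0],"angular":[0,0,0]},{"grip":0.7,"linear":[-26,-214,0],"angular":[0,0,0]}]'
python3 -m pendant '[{"grip":0.7,"linear":[-5,-42,0],"angular":[0,0,0]},{"grip":0.7,"linear":[-10,-85,0],"angular":[0,0,0]},{"grip":0.7,"linear":[-16,-128,0],"angular":[0,0,0]},{"grip":0.7,"linear":[-21,-171,0],"angular":[0,0,0]},{"grip":0.7,"linear":[-26,-206,0],"angular":[0,0,0]}]'
python3 -m pendant '[{"grip":0.7,"linear":[0,0,0],"angular":[0,0,0]},{"grip":0.7,"linear":[0,0,20],"angular":[0,0,0]},{"grip":0.7,"linear":[0,0,60],"angular":[0,0,0]},{"grip":0.7,"linear":[0,0,80],"angular":[0,0,0]},{"grip":0.7,"linear":[0,0,80],"angular":[0,0,0]}]'
python3 t.py 593.3 67.6 46.2 -5.2
```

```text
time: 43.78
tool_pos: [599.2, -142.4, 158.2]
eef_rot: [0.0, 0.999, -0.045, 0.001]
contact_force: [0.3, -0.4, -1.0]
finger_gap: 27.7
time: 44.4
tool_pos: [590.8, 66.9, 157.0]
eef_rot: [0.0, 0.999, -0.045, -0.0]
contact_force: [0.8, 0.1, -1.6]
finger_gap: 27.8
time: 45.02
tool_pos: [589.3, 65.5, 74.7]
eef_rot: [0.001, 0.999, -0.045, -0.002]
contact_force: [-0.2, 0.6, -0.2]
finger_gap: 27.8
t 45.02 pos [589.3  65.5  74.7] yaw -5.2 gap 27.8 F [-0.2  0.6 -0.2]
[593.3, 67.6, 46.2, -5.2] [ 3.9 -2.5 28.5] [ 0.1  0.2 -0. ]
```

```bash
python3 -m pendant '[{"grip":0.7,"linear":[3.9,-2.5,8],"angular":[0.1,0.2,0]},{"grip":0.7,"linear":[3.9,-2.5,18],"angular":[0.1,0.2,0]},{"grip":0.7,"linear":[3.9,-2.5,24],"angular":[0.1,0.2,0]},{"grip":0.7,"linear":[3.9,-2.5,25],"angular":[0.1,0.2,0]},{"grip":0.7,"linear":[3.9,-2.5,25],"angular":[0.1,0.2,0]}]'
python3 t.py 593.3 67.6 46.2 -5.2
```

```text
time: 45.65
tool_pos: [593.5, 67.6, 49.9]
eef_rot: [-0.0, 0.999, -0.045, -0.0]
contact_force: [0.6, -0.7, -1.2]
finger_gap: 27.6
t 45.65 pos [593.5  67.6  49.9] yaw -5.2 gap 27.6 F [ 0.6 -0.7 -1.2]
[593.3, 67.6, 46.2, -5.2] [-0.1  0.1  3.7] [-0.  0.  0.]
```

```bash
python3 -m pendant '[{"grip":0.7,"linear":[0,0,2],"angular":[0,0,0]},{"grip":0.7,"linear":[0,0,3.7],"angular":[0,0,0]},{"grip":0.7,"linear":[0,0,3.7],"angular":[0,0,0]},{"grip":0.2,"linear":[0,0,3.7],"angular":[0,0,0]},{"grip":0,"linear":[0,0,3.7],"angular":[0,0,0]}]'
python3 -m pendant '[{"grip":-0.2,"linear":[0,0,0],"angular":[0,0,0]},{"grip":-0.3,"linear":[0,0,0],"angular":[0,0,0]},{"grip":-0.5,"linear":[0,0,-45],"angular":[0,0,0]},{"grip":-0.5,"linear":[0,0,-100],"angular":[0,0,0]},{"grip":-0.5,"linear":[0,0,-160],"angular":[0,0,0]}]'
python3 -m pendant '[{"grip":-0.5,"linear":[-25,-55,0],"angular":[0,0,0]},{"grip":-0.5,"linear":[-50,-110,0],"angular":[0,0,0]},{"grip":-0.5,"linear":[-75,-165,0],"angular":[0,0,0]},{"grip":-0.5,"linear":[-100,-220,0],"angular":[0,0,0]},{"grip":-0.5,"linear":[-125,-275,0],"angular":[0,0,0]}]'
python3 -m pendant '[{"grip":-0.5,"linear":[0,0,0],"angular":[0,0,0]},{"grip":-0.5,"linear":[0,0,0],"angular":[0,0,0]},{"grip":-0.5,"linear":[0,0,0],"angular":[0,0,0]}]'
python3 - <<'E'
from station import *; from h import *
c=capture("top"); cv2.imwrite("pics/top4.png",cv2.resize(c["pixels"][180:345,210:550,::-1],None,fx=2.35,fy=2.35,interpolation=cv2.INTER_CUBIC)); np.savez("t4.npz",**c)
c=capture("scene"); cv2.imwrite("pics/s4.png",c["pixels"][:,:,::-1]); np.savez("s4.npz",**c)
E
```

```text
time: 46.28
tool_pos: [593.6, 67.7, 46.3]
eef_rot: [-0.0, 0.999, -0.045, -0.0]
contact_force: [-0.4, -0.3, -0.2]
finger_gap: 41.4
time: 46.9
tool_pos: [593.1, 67.5, 207.6]
eef_rot: [-0.0, 0.999, -0.045, -0.001]
contact_force: [0.9, -0.8, -0.4]
finger_gap: 66.1
time: 47.52
tool_pos: [492.7, 354.2, 208.0]
eef_rot: [-0.0, 0.999, -0.045, -0.001]
contact_force: [1.1, -0.4, -0.0]
finger_gap: 65.6
time: 47.9
tool_pos: [493.8, 352.3, 207.8]
eef_rot: [0.0, 0.999, -0.047, -0.0]
contact_force: [-0.2, -0.5, 0.2]
finger_gap: 65.8
```

View pics/top4.png

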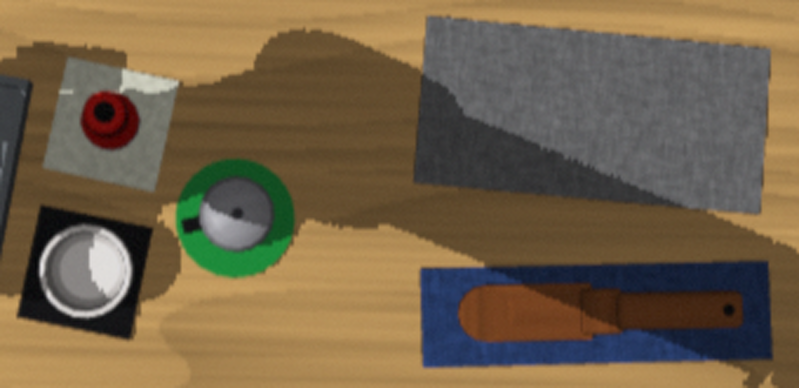

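View pics/s4.png

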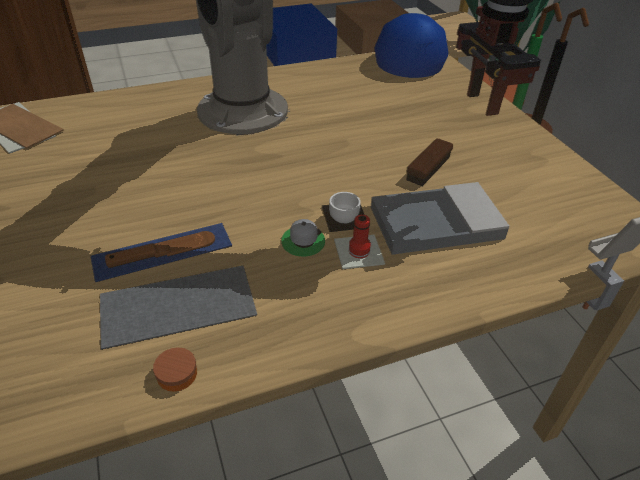

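Run:
```python
from h import *
c=np.load("t4.npz"); K=c["K"];T=c["world_from_camera"]; W=lambda p,z:toworld(K,T,np.atleast_2d(p)/2.35+[210,180],z).round(1)
e=np.r_[W((459,313),8),W((743,310),14)]; print("horn",e,e.mean(0),"strip",W([(420,268),(768,262),(773,358),(424,367)],4).mean(0))
print("torch",W((104,112),84),W((111,122),24),"pad",W([(71,57),(181,80),(155,191),(44,166)],4).mean(0))
print("bowl",W((86,271),44),"pad",W([(41,206),(153,228),(131,339),(18,317)],4).mean(0))
print("bell",W((237,213),49),"pad",W((236,218),4))
```

```text
horn [[ 467.6 -180.1]
 [ 475.  -380.1]] [ 471.3 -280.1] strip [ 469.325 -279.425]
torch [[594.7  67.9]] [[593.2  66.7]] pad [593.925  66.525]
bowl [[491.2  78.9]] pad [489.125  81.9  ]
bell [[532.7 -20.9]] pad [[529.9 -21.9]]
```

```bash
python3 -c "
from station import *
print(job_done(), observe()['time'])"
```

```text
the job is handed in; nothing more can be done
the job is handed in; nothing more can be done
```

The job is done and was handed in at about 48 s of the 144 s allowed. I parked the torch, bell and bowl on the grey mat. I then tilted the shoehorn's handle up about 8°, drew it out endwise and laid it on the blue strip. After that the bowl, bell and torch went back on their coasters, in that order.

Final checks from the top camera, with calibration good to about 2 mm:

| Item | Distance from the middle of its strip or coaster |
|---|---|
| Shoehorn | about 2 mm, lying flat and aligned with the strip |
| Torch | about 1–2 mm |
| Bell | about 3 mm |
| Bowl | about 3–4 mm |

- **Disagreement:** the bowl reading is the weakest. It differs by about 2–3 mm from where the gripper pose put it, and the earlier wrist picture placed it about 2 mm the other way.
- **Upright and clear:** all three objects look upright in the last pictures, and the gripper was well clear of everything at hand-in.
- **Forces:** no reading at the end of a move passed about 6 N; I did not see forces within a move.

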